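Load the tray shaker: square the tray stack, lock the gate, switch on

ROBOT

A 6-joint arm with a two-finger parallel gripper is mounted at the origin on a cart in front of the work surface, level with it; the furniture and walls round the work are solid. World frame = base frame: x ahead of the robot, y to its left, z up, the work surface at z = 0. Lengths are in m, angles in rad, forces in N, time in s.
With the tool pointing down it reaches from about 0.375 to 0.9 m from the base axis. Payload 3.1 kg.
Tool frame: the origin (TCP) lies at the very end of the fingers, on their centre line; the grasp point (between the pads) lies 19 mm behind it; z points along the fingers, y is the line along which they close (so a half turn about z gives the same grasp; the last joint's range is limited). The gripper opens to 85 mm and grips with 20 to 120 N. Pads are 22 mm wide; open, the fingers measure 114 mm over their backs; the gripper's body (76 mm by 85 mm) begins 54 mm behind the grasp point. The pads swing forward as they close: fully open they stand 13 mm farther back than shut.
Start: joints at [1.083, 0.527, 1.433, -0, 1.181, -0.178], TCP at [0.19, 0.595, 0.231] pointing down, gripper open.
Joint ranges: [-3.08, 3.08], [-0.75, 2.2], [0.22, 2.44], [-1.43, 4.57], [0, 2.65], [-2.85, 2.85]. Speed limits (rad/s): [2.79, 2.79, 3.14, 3.14, 3.14, 3.14].

INTERFACE

Orientations are given as a unit quaternion [x, y, z, w].
In Python, from workcell import get_state, read_camera, get_calibration, job_done, find_in gives the robot as it stands. The module is installed in compiled form; this text tells all that it offers.
- The arm moves only by the shell command python3 -m creep 'ROWS' [FORCE]. ROWS is a JSON object of lists of equal length, an entry for each row: "fingers": the opening, from 0 (shut) to 1 (fully open); "translation": the shift along the world's x, y, z in mm, a list of three; "dr": the turn, a rotation vector about the world's x, y, z in degrees, a list of three. A call has 1 to 12 rows; each row shifts and turns the commanded pose from where the row before left it; what a row does not reach is not made up. A row lasts 1/10 s, in which the tool goes at most 50 mm and 8.59 degrees, less where a joint would pass 70% of its speed; a pose out of reach is approached as far as the arm can. A call with a gripper value outside its range is refused whole. The fingers move at their own pace and stop on an object; FORCE is the grip in N (left out, the last holds). Time passes only in rows, so rows that do not move let the fingers close. It gives the time, the measured TCP pose, the force, the opening and the grip force at its end, in the units of the state.
- get_state(): the state, without advancing time (a new reading comes with each control period).
- read_camera(name): name is "scene" or "top" or "wrist"; returns (picture, depth): 400x640x3 uint8, red, green, blue; 400x640 float32, m along the optical axis (not along the pixel's ray), 0 where there is no reading.
- get_calibration(name): a dict with "K" (3x3 intrinsics, pixels), "R" (3x3) and "t" (3): a world point X has camera coordinates R X + t; the wrist camera has in their place "mount" (4x4, takes a point from camera to tool coordinates, whose origin is the TCP and whose axes are the flange's). Camera axes: x right, y down, z forward; pixel columns grow to the right and rows downward; lengths in m; the calibration is good to about 2 mm. The wrist camera is an equidistant fisheye: a pixel r from the principal point sees the ray r / f radians off the axis. A picture is of the moment at which its call begins: read the wrist's pose just before it. get_calibration takes no time and is no camera call.
- job_done(): hands the job in; it is judged then, once.
Trained networks look in the newest picture that a camera, given by its name, has taken for a name from the list of things; names that differ only in an ending like _2 or _b are one class to them, and where a whole thing is asked for, a point or a joint stands for the part that bears it (a point fixed in the world has none). Each returns a list of dicts, best first, with "conf" (0 to 1); they miss things now and then, are a little off and sometimes report something else, mostly with a low value. They report only what shows in the picture. A call takes as long as a camera call. They do not tell look-alikes from the thing itself.
- find_in(thing, camera): "location" ([row, column] in pixels, amid what is visible of it).
The state is a dict: "time_s": time; "qpos": joint angles; "joint_vel": joint speeds; "joint_efforts": joint torques, N m; "tcp_pos": TCP position; "tcp_rot": TCP orientation; "contact_force": force on the tool from outside, world axes, zero at the start; "ft_torque": the same for the moment, N m; "grip_width": finger opening in m; "grip_force": force on a finger pad.
Only numpy, scipy, OpenCV 4.12 (cv2) and the standard library are available. Lean on these libraries where they do the work, as an engineer would, in place of code of your own. Each camera call takes 0.05 s, during which the arm holds its last target. There are 200 camera calls.

TASK

Load the shaker for an incubation run: put every test tray that is on the bench, flat and lid up, in one neat stack on the shaker's platform, each tray pushed snug and square into the corner of the two fences. Then take the gate post from its well on the shaker's lower ledge, drop its bayonet foot into the socket at the free front corner of the stack with the blade pointing to the shaker's front, and twist it clockwise to its stop so that the blade closes off the front of the stack; only when the gate is locked, push the toggle switch over to the rear (on). Leave the two vials and the small reader near the work as they are.

Things in the scene. Friction and masses are not known exactly. Their poses are not given: they have to be found in the camera images.
- tray_1: lidded flat 80-well test tray, pale plastic, a plain rectangular block 82 x 66 x 11 mm, 0.06 kg; origin at the centre of its underside, x along the 82 mm side, z up when the lid is up. Flat top: trays lie flat on one another. All trays are alike. Three or four are there
- tray_2: lidded flat 80-well test tray, pale plastic, a plain rectangular block 82 x 66 x 11 mm, 0.06 kg; origin at the centre of its underside, x along the 82 mm side, z up when the lid is up. Flat top: trays lie flat on one another. All trays are alike. Three or four are there
- tray_3: lidded flat 80-well test tray, pale plastic, a plain rectangular block 82 x 66 x 11 mm, 0.06 kg; origin at the centre of its underside, x along the 82 mm side, z up when the lid is up. Flat top: trays lie flat on one another. All trays are alike. Three or four are there
- tray_4: lidded flat 80-well test tray, pale plastic, a plain rectangular block 82 x 66 x 11 mm, 0.06 kg; origin at the centre of its underside, x along the 82 mm side, z up when the lid is up. Flat top: trays lie flat on one another. All trays are alike. Three or four are there
- shaker: tray shaker, fixed, white; x (to its rear) from -60 to 77 mm, y (left) -100 to 100; origin underneath. Left part (y -25 to 100): dark platform, top 70 mm above the bench, with fences 52 mm high, 4.5 thick: rear (inner face x = 68 mm, y 22 to 96) and left (inner face y = 92 mm, x -16 to 72, with a finger gap from x = 3 to 51). Right part: ledge, top 36 mm above the bench, with toggle pod and well
- nest (a point): underside centre of a lone tray that is square in the fences' corner (27, 59, 70 mm in the shaker's frame, same axes); 82 mm side along x; the n-th tray lies 11 mm x (n-1) higher. The platform is flat and open 46 mm in front of a squared tray and 51 mm to its right, but for the sunk socket and two upright guard pins (6 mm thick, 46 high, at x = 2 and 56, y = -9.5 mm in the shaker's frame)
- socket (a point): bayonet socket for the gate post: 17 mm square hole with a slot either side (along the shaker's x, 11 mm wide, 29 mm over both) in a 5 mm plate sunk 7 mm below the platform; this point is its centre on the plate's top, where the flange rests; shaker's axes. The post enters with its blade to the shaker's -x and turns 90 deg clockwise (from above) to a stop, blade then to +y
- gate: gate post, loose, 0.09 kg, origin on its axis at the flange's underside, z up: bar-shaped flange 34 mm along x, 15 along y, 4 thick; 16 mm stem; flat blade 4 mm thick, 40 mm out along +x, 11 to 59 mm up; black bar knob on top, 36 mm along x, 12 along y, 62 to 90 mm up; below the flange a 14 mm foot, 17 mm long, tapered end, two lugs along x (25 mm over both, 7 wide, 6.5 to 12.5 mm down)
- well (a point): parking well on the shaker's ledge, a hole 18 (x) x 27 (y) mm, 17 mm deep, in which the gate post starts standing loosely, flange on the ledge, blade roughly to the shaker's right (-y); this point is the centre of its mouth. Lift the post 20 mm or more to clear it
- gate_knob (a point): grip point in the bar knob of the gate post, on its axis, 82 mm above the post's origin
- gate_tip (a point): outer edge of the gate post's blade: 40 mm out along the post's x, 35 mm above its origin
- gate_home (a point): fixed point on the shaker where gate_tip comes to lie when the post is fully down and turned to its stop: 40 mm to the shaker's +y from the socket and 35 mm above it
- power (a joint): toggle switch on the raised pod (62 mm above the bench) at the ledge's front: 0 = leaning to the shaker's front (off), 0.8 rad = leaning to its rear (on); stays where it is left, moved by less than 3 N at the tip
- switch_tip (a point): centre of the 11 mm ball at the end of the toggle switch; it swings on a 30 mm radius in the shaker's x-z plane, its pivot 64 mm above the bench at -41, -78 mm in the shaker's frame
- microscope_a: fixed microscope on the bench to the right of the shaker, about 250 (x) x 160 (y) mm and over 300 mm high, with its cable in front of it: keep arm and loads clear of it; origin under it
- reagent_vial: bystander: small glass vial with a cap, 24 mm wide, 48 mm high, standing on the bench left of the work; origin under its centre
- reader: bystander: small white reader with two dark windows, 52 x 78 x 18 mm, lying on the bench right of the trays; origin under its centre
- capped_vial: bystander: a like vial, 24 mm wide, 48 mm high, standing left of the shaker, towards the cabinet; origin under its centre
Things that resemble listed ones, but are neither listed nor needed, are in the scene too. Leave any purple look-alike of the gate alone.

How it is judged:
By the outcome, as a careful person would: the job done as asked, in the order asked, and still so for the second after the job is handed in, with the robot touching nothing.
Of tray_1, tray_2, tray_3, tray_4 only 3 to 4 are there at a start; the rules pass over those that are not, and their reading is None.
At some moment in a run one of tray_1, tray_2, tray_3, tray_4 may be knocked a few centimetres aside while the robot is not near it.
It also fails if it takes over 210 s, if anything falls off the work surface, if the arm or the gripper's body presses on something with over 40 N, if the wrist force passes 120 N, or if a joint passes its speed limit or range.

## Working session

There is one attempt and no reset: what is moved stays moved. The work goes in short steps, Python scripts to look and compute and a shell command to move; the robot and the scene stay as the last step left them, time stands still between calls to the robot, and variables do not carry over. Pictures are saved under pics/ and viewed, at most 14 in all, crops included, and the job is handed in when it is done.

```bash
mkdir -p pics; ls; cat > h.py <<'E'
import numpy as np,cv2
from workcell import *
from scipy.spatial.transform import Rotation as Ro
def pt(cam,r,c,d):
    k=get_calibration(cam);K=k['K'];K=np.array(K)
    p=np.array([(c-K[0,2])/K[0,0]*d,(r-K[1,2])/K[1,1]*d,d])
    return np.array(k['R']).T@(p-np.array(k['t']))
def cloud(cam,depth):
    k=get_calibration(cam);K=np.array(k['K'])
    r,c=np.mgrid[0:400,0:640]
    p=np.stack([(c-K[0,2])/K[0,0]*depth,(r-K[1,2])/K[1,1]*depth,depth],-1)
    return (p-np.array(k['t']))@np.array(k['R'])
E
python3 - <<'E'
from h import *
for n in('top','scene'):
    im,d=read_camera(n);cv2.imwrite(f'pics/{n}0.png',im[...,::-1]);np.savez(f'{n}0.npz',im=im,d=d)
    P=cloud(n,d)
    for t in('tray_1','shaker','gate','gate_knob','switch_tip','reader','reagent_vial','microscope_a','well','socket'):
        try:
            for o in find_in(t,n)[:6]:
                r,c=[int(round(v)) for v in o['location']];print(n,t,round(o['conf'],2),r,c,P[r,c].round(3))
        except Exception as e: print(t,e)
print(get_state())
E
```

```text
pics
top tray_1 0.93 241 258 [0.476 0.294 0.006]
top tray_1 0.77 242 352 [0.475 0.017 0.012]
top tray_1 0.58 240 312 [0.48  0.134 0.009]
top shaker 0.76 190 311 [0.617 0.137 0.066]
top gate 0.73 197 253 [0.607 0.313 0.012]
top gate 0.71 181 344 [0.636 0.044 0.1  ]
top gate 0.18 240 209 [0.476 0.433 0.025]
top gate_knob 0.93 194 251 [0.616 0.32  0.009]
top gate_knob 0.71 182 340 [0.632 0.055 0.104]
top reader 0.68 239 444 [ 0.485 -0.249  0.017]
top reader 0.43 242 310 [0.474 0.14  0.006]
top well 0.6 190 317 [0.618 0.12  0.062]
top socket 0.67 190 315 [0.618 0.126 0.065]
scene tray_1 0.77 299 314 [0.476 0.304 0.013]
scene tray_1 0.65 213 365 [0.472 0.02  0.012]
scene tray_1 0.64 246 346 [0.471 0.142 0.016]
scene shaker 0.57 218 292 [0.609 0.164 0.072]
scene gate 0.8 283 258 [0.61  0.328 0.013]
scene gate 0.73 181 304 [0.628 0.068 0.105]
scene gate_knob 0.77 284 257 [0.611 0.33  0.01 ]
scene gate_knob 0.55 180 305 [0.63  0.058 0.098]
scene reader 0.73 154 399 [ 0.469 -0.234  0.02 ]
scene reader 0.72 212 292 [0.62  0.146 0.069]
scene reagent_vial 0.44 349 284 [0.469 0.444 0.051]
scene well 0.67 217 288 [0.619 0.167 0.073]
scene socket 0.66 217 290 [0.616 0.164 0.071]
{'time_s': 1.1, 'qpos': array([ 1.08352282e+00,  5.27468993e-01,  1.43268446e+00, -1.44104675e-06,
        1.18141870e+00, -1.78516310e-01]), 'joint_vel': array([ 1.08011575e-03,  5.73826751e-04, -8.97212995e-04, -8.99178713e-06,
       -1.94372045e-05,  3.69824816e-04]), 'joint_efforts': array([ 8.35556839e-04, -4.42331707e+01, -1.78428197e+01, -2.11674937e-04,
        6.08088412e-04,  2.80460284e-06]), 'tcp_pos': array([0.18989503, 0.59543417, 0.23133443]), 'tcp_rot': array([1.53765845e-01, 9.88107314e-01, 9.47420904e-06, 3.98114071e-06]), 'contact_force': array([-0.29245343,  0.11181669,  0.75632157]), 'ft_torque': array([-0.00373762,  0.00927841,  0.03144519]), 'grip_force': 0.0, 'grip_width': 0.08521627283358728}
```

```bash
python3 - <<'E'
import cv2
a=cv2.imread('pics/top0.png')[130:290,180:480]
b=cv2.imread('pics/scene0.png')[110:390,200:460]
cv2.imwrite('pics/c1.png',cv2.resize(a,(800,427),interpolation=cv2.INTER_CUBIC))
cv2.imwrite('pics/c2.png',cv2.resize(b,None,fx=2.1,fy=2.1,interpolation=cv2.INTER_CUBIC))
E
```

```text
(no output)
```

View pics/c1.png

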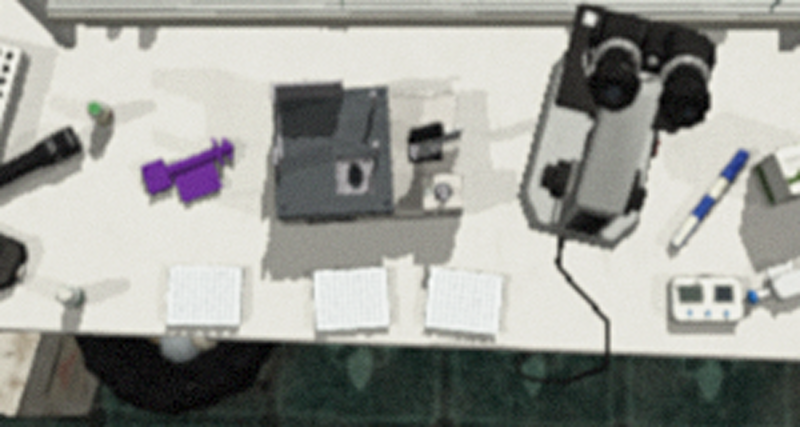

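View pics/c2.png

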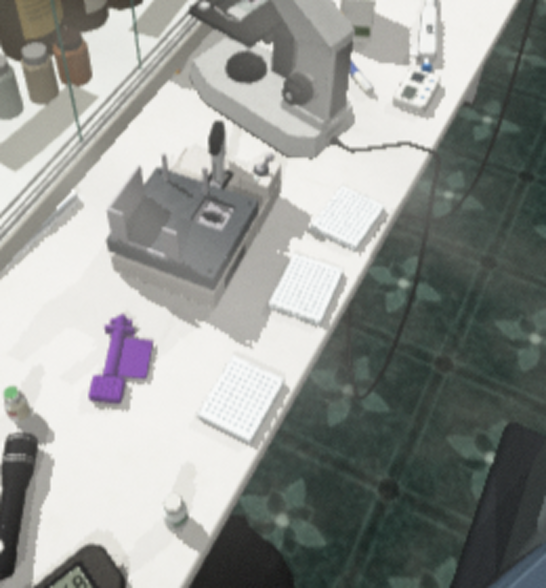

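The top crop shows three trays at full-image pixels (241,258), (240,312) and (242,352). The shaker is at (190,311) with its fences at rear-left, the socket near (196,313), the toggle near (201,347) and the black gate in its well at (182,341). The scene crop agrees.

Possible mix-ups:
- **Gate:** the black one at top (182,341), or the purple look-alike lying at (195,252). I choose the black one standing in the well.
- **Trays:** the three white well trays, or the reader at (240,444) with its dark windows. I choose the three trays.

Next I'll measure poses from depth.

```bash
python3 - <<'E'
from h import *
for n in('top','scene'):
    f=np.load(n+'0.npz');d=f['d'];P=cloud(n,d)
    b=P[(d>0)&(abs(P[...,0]-.5)<.06)&(abs(P[...,1]-.22)<.02)]
    print(n,'bench z',np.median(b[:,2]),b[:,2].std())
    for c in((.476,.297),(.475,.137),(.474,.018)):
        m=(d>0)&(np.hypot(P[...,0]-c[0],P[...,1]-c[1])<.065)&(P[...,2]>.006)&(P[...,2]<.03)
        q=P[m]; r=cv2.minAreaRect(q[:,:2].astype(np.float32)*1000)
        print(len(q),q.mean(0).round(4),np.median(q[:,2]).round(4),r)
    m=(d>0)&(P[...,2]>.06)&(P[...,2]<.08)&(abs(P[...,0]-.63)<.13)&(abs(P[...,1]-.13)<.14)
    q=P[m];print('plat',len(q),q.mean(0),np.median(q[:,2]),cv2.minAreaRect(q[:,:2].astype(np.float32)*1000))
    m=(d>0)&(P[...,2]>.085)&(P[...,2]<.14)&(abs(P[...,0]-.63)<.13)&(abs(P[...,1]-.13)<.14)
    for a in P[m][::4]: print((a*1000).round().astype(int),end='')
    print()
E
```

```text
top bench z -0.000995814013355025 0.20572598288894836
576 [0.4795 0.2976 0.01  ] 0.01 ((478.735107421875, 289.5125732421875), (64.88428497314453, 97.88958740234375), 0.4855923056602478)
596 [0.4764 0.1359 0.0103] 0.0102 ((488.3538818359375, 131.18466186523438), (88.8055191040039, 92.32714080810547), 3.715672016143799)
573 [0.4748 0.0128 0.0103] 0.0101 ((475.3605651855469, 16.74884033203125), (95.63520050048828, 75.44379425048828), 75.05386352539062)
plat 2050 [0.62429386 0.14526166 0.06859624] 0.06905268053325833 ((631.7977294921875, 118.9830322265625), (138.58380126953125, 200.4585723876953), 3.1396703720092773)
[760 203 104][692 152 123][691 214 118][689 202 123][690 191 123][690 180 122][690 169 122][691 158 120][690 147 121][686 210 124][686 199 123][687 188 120][688 177 119][689 167 116][689 155 116][685 216 118][687 206 113][686 195 114][688 184 109][689 173 105][689 162 107][690 151 100][683 214 116][687 204 102][688 193  99][688 182  98][689 171  96][689 159  96][690 148  90][686 213  96][686 202  93][687 191  90][688 180  88][689 169  86][680 111 119][677 114 118][681 213  9
[... 3366 characters left out ...]
85 188  85][760 245 102][682 221 119][671 219 123][760 258 111][685 221 114][676 218 116][758 263 114][759 250 100][681 220 111][670 218 115][759 251  97][685 220 105][672 220 112][760 269 112][685 220 102][673 220 108][760 270 110][686 220  97][673 220 105][759 269 105][685 221  95][674 220 101][760 263  94][680 221  95][667 221 102][613 213 124][684 220  87][673 218  91][615 215 121][605 212 124][676 220  87][667 216  88][609 215 121][602 210 120][669 221  89][614 217 117][603 217 122][614 217 113][604 216 117][615 216 108][604 216 114][614 215 103][602 216 111][611 215 101][600 215 108][608 216 101][616 216  92][605 217  99][615 215  87][602 216  97][609 216  88][599 213  91][598 215  90]
```

```bash
python3 -m creep '{"fingers":[1,1,1,1,1,1,1,1,1,1,1],"translation":[[29,-30,4],[29,-30,4],[29,-30,4],[29,-30,4],[29,-30,4],[29,-30,4],[29,-30,4],[29,-30,4],[29,-30,4],[27,-27,4],[0,0,0]],"dr":[[0,0,-8],[0,0,-8],[0,0,-8],[0,0,-8],[0,0,-8],[0,0,-8],[0,0,-8],[0,0,-8],[0,0,-8],[0,0,0],[0,0,0]]}' 40
cat >> h.py <<'E'
def wcloud(st,d):
    k=get_calibration('wrist');K=np.array(k['K']);M=np.array(k['mount'])
    r,c=np.mgrid[0:400,0:640];u=(c-K[0,2])/K[0,0];v=(r-K[1,2])/K[1,1];th=np.hypot(u,v)+1e-9
    s=np.tan(np.minimum(th,1.45))/th
    p=np.stack([u*s*d,v*s*d,d],-1)@M[:3,:3].T+M[:3,3]
    return p@Ro.from_quat(st['tcp_rot']).as_matrix().T+st['tcp_pos']
def wlook(name=None):
    st=get_state();im,d=read_camera('wrist')
    if name: cv2.imwrite(f'pics/{name}.png',im[...,::-1]); np.savez(name+'.npz',im=im,d=d,p=st['tcp_pos'],q=st['tcp_rot'])
    return im,d,wcloud(st,d)
E
python3 - <<'E'
from h import *
k=get_calibration('wrist');print(k['K'],np.array(k['mount']).round(3))
im,d,P=wlook('w1');print(get_state()['qpos'].round(2))
for t in('tray_1','gate','reader'):
    for o in find_in(t,'wrist')[:5]:
        r,c=[int(round(v)) for v in o['location']];print(t,round(o['conf'],2),r,c,P[r,c].round(3))
E
```

```text
time_s: 2.2
tcp_pos: [0.4822, 0.2955, 0.2721]
tcp_rot: [0.707, 0.707, 0.001, 0.002]
contact_force: [-0.6, 0.7, 0.4]
grip_width: 0.0853
grip_force: 0.0
[[309.70691629   0.         313.26783178]
 [  0.         309.70691629 205.33285274]
 [  0.           0.           1.        ]] [[-0.001 -0.953 -0.304  0.079]
 [ 1.    -0.001 -0.001  0.   ]
 [ 0.    -0.304  0.953 -0.142]
 [ 0.     0.     0.     1.   ]]
[0.36 0.4  1.54 0.   1.2  0.35]
tray_1 0.84 270 306 [0.472 0.144 0.009]
tray_1 0.72 164 307 [0.475 0.303 0.01 ]
tray_1 0.56 331 309 [0.476 0.024 0.01 ]
gate 0.42 164 308 [0.476 0.303 0.01 ]
reader 0.71 55 307 [0.476 0.44  0.048]
reader 0.25 162 310 [0.479 0.305 0.01 ]
```

View pics/w1.png

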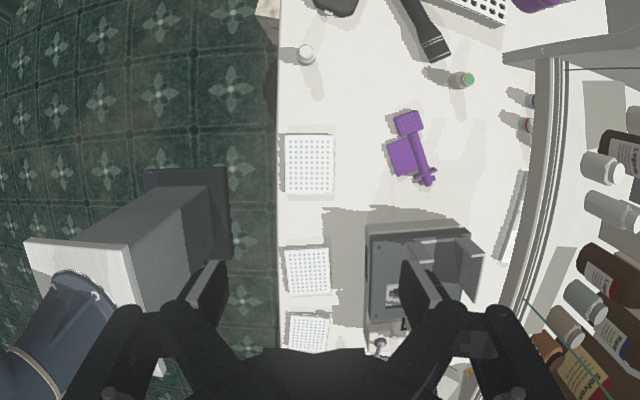

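Wrist view: the trays are at (164,308), (270,306) and (331,309), the purple look-alike is at (400,150), and the shaker is around (420,270). Next I'll fit the tray and shaker outlines precisely.

```bash
cat >> h.py <<'E'
from scipy.optimize import least_squares
def rectfit(P,d,im,c,zr,half,rad,rng=None):
    """grid mask of points in height band -> connected comp -> filled rectangle, moments + edge fit"""
    m=(d>0)&(P[...,2]>zr[0])&(P[...,2]<zr[1])&(np.hypot(P[...,0]-c[0],P[...,1]-c[1])<rad)
    m=cv2.morphologyEx(m.astype(np.uint8),cv2.MORPH_OPEN,np.ones((3,3)))
    n,l,s,ce=cv2.connectedComponentsWithStats(m)
    m=l==1+np.argmax(s[1:,4]); q=P[m][:,:2]
    cs,_=cv2.findContours(m.astype(np.uint8),cv2.RETR_EXTERNAL,cv2.CHAIN_APPROX_NONE)
    k=max(cs,key=len)[:,0]; e=P[k[:,1],k[:,0]][:,:2]
    def sd(p):
        R=np.array([[np.cos(p[2]),np.sin(p[2])],[-np.sin(p[2]),np.cos(p[2])]])
        u=abs((e-p[:2])@R.T)-np.array(half)-p[3]
        return u.max(1)
    best=None
    for a0 in np.radians(range(-80,100,20)):
        r=least_squares(sd,[*np.median(q,0),a0,0],loss='soft_l1',f_scale=.001)
        if best is None or r.cost<best.cost: best=r
    x=best.x; return x[0],x[1],np.degrees(x[2]),x[3]*1000,best.cost*1e6,len(q),np.median(P[m][:,2])
E
python3 - <<'E'
from h import *
f=np.load('w1.npz');P=wcloud(dict(tcp_pos=f['p'],tcp_rot=f['q']),f['d'])
for c in((.475,.303),(.474,.142),(.475,.024)): print([round(float(v),4) for v in rectfit(P,f['d'],f['im'],c,(.005,.018),(.041,.033),.06)])
b=P[(abs(P[...,0]-.5)<.03)&(abs(P[...,1]-.22)<.015)];print(np.median(b[:,2]))
E
```

```text
[0.477, 0.3015, -90.304, -1.3678, 62.6329, 2888.0, 0.0099]
[0.4752, 0.1401, -85.8708, -1.6153, 44.3358, 2020.0, 0.0098]
[0.4733, 0.0171, -95.116, -1.8844, 45.398, 1338.0, 0.0096]
-0.0007196206051347243
```

```bash
python3 -m creep '{"fingers":[0.9,0.9,0.9,0.9,0.9,0.9,0.9,0.9,0.9],"translation":[[-5,6,-40],[0,0,-40],[0,0,-40],[0,0,-40],[0,0,-40],[0,0,-40],[0,0,-17],[0,0,-6],[0,0,0]],"dr":[[0,0,0],[0,0,0],[0,0,0],[0,0,0],[0,0,0],[0,0,0],[0,0,0],[0,0,0],[0,0,0]]}'
python3 - <<'E'
from h import *
im,d,P=wlook('w2')
E
```

```text
time_s: 3.3
tcp_pos: [0.4718, 0.3052, 0.0077]
tcp_rot: [0.705, 0.71, -0.001, -0.0]
contact_force: [-0.9, -0.2, -0.6]
grip_width: 0.0768
grip_force: 0.0
```

View pics/w2.png

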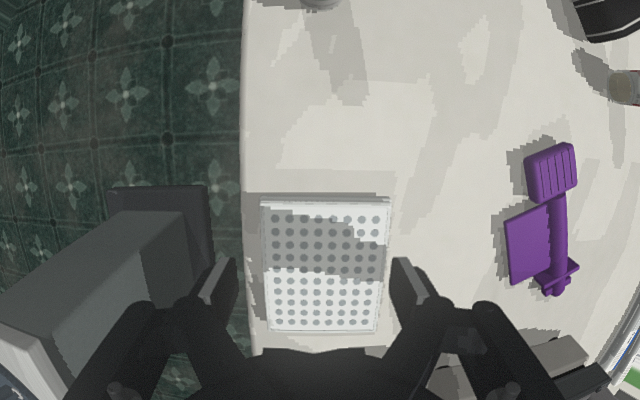

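The tray sits between the fingers at (325,265) but is off-centre towards the rear finger. I'll shift, lower gently and then close.

```bash
python3 -m creep '{"fingers":[0.9,0.9,0.9,0.9],"translation":[[5,-3,0],[0,0,0],[0,0,-4],[0,0,0]],"dr":[[0,0,0],[0,0,0],[0,0,0],[0,0,0]]}'
python3 -m creep '{"fingers":[0.9,0.9,0.9,0.9],"translation":[[0,0,-3],[0,0,0],[0,0,0],[0,0,0]],"dr":[[0,0,0],[0,0,0],[0,0,0],[0,0,0]]}'
```

```text
time_s: 3.75
tcp_pos: [0.478, 0.3013, 0.0045]
tcp_rot: [0.705, 0.709, 0.0, 0.0]
contact_force: [0.4, -0.1, 0.9]
grip_width: 0.0766
grip_force: 0.0
time_s: 4.15
tcp_pos: [0.4779, 0.3014, 0.0013]
tcp_rot: [0.705, 0.709, -0.0, -0.0]
contact_force: [0.0, -0.3, 0.5]
grip_width: 0.0767
grip_force: 0.0
```

```bash
for i in 1 2; do python3 -m creep '{"fingers":[0.9,0.9],"translation":[[0,0,-3],[0,0,0]],"dr":[[0,0,0],[0,0,0]]}' | sed -n '2p;4p'; done
```

```text
tcp_pos: [0.4777, 0.3014, -0.002]
contact_force: [0.0, -0.4, 0.4]
tcp_pos: [0.4777, 0.3013, -0.0051]
contact_force: [-1.0, -0.3, 0.1]
```

```bash
python3 -m creep '{"fingers":[0.7,0.7,0.7,0.7,0.7,0.7],"translation":[[0,0,0],[0,0,0],[0,0,0],[0,0,0],[0,0,0],[0,0,0]],"dr":[[0,0,0],[0,0,0],[0,0,0],[0,0,0],[0,0,0],[0,0,0]]}' 30; python3 -m creep '{"fingers":[0.7,0.7,0.7,0.7],"translation":[[0,0,10],[0,0,30],[0,0,30],[0,0,0]],"dr":[[0,0,0],[0,0,0],[0,0,0],[0,0,0]]}'
python3 - <<'E'
from h import *
im,d,P=wlook('w3')
print(rectfit(P,d,im,(.477,.3015),(.06,.1),(.041,.033),.08)); print(get_state()['tcp_pos'])
m=(d>0)&(abs(P[...,0]-.477)<.02)&(abs(P[...,1]-.31)<.02);print(np.median(P[m][:,2]),m.sum())
E
```

```text
time_s: 5.15
tcp_pos: [0.478, 0.3014, -0.0046]
tcp_rot: [0.705, 0.709, 0.0, 0.0]
contact_force: [1.0, -0.6, 0.5]
grip_width: 0.065
grip_force: 33.7
time_s: 5.55
tcp_pos: [0.4804, 0.3025, 0.0693]
tcp_rot: [0.705, 0.709, 0.004, 0.002]
contact_force: [-0.2, -0.6, -1.7]
grip_width: 0.0648
grip_force: 33.9
(np.float64(0.48043333933657095), np.float64(0.3033911411023624), np.float64(-90.03872080245283), np.float64(-0.7231013237856696), np.float64(1264.8254345515588), 21195, np.float64(0.08392953298826704))
[0.47928602 0.30201935 0.06761189]
0.14453166266879408 15036
```

View pics/w3.png

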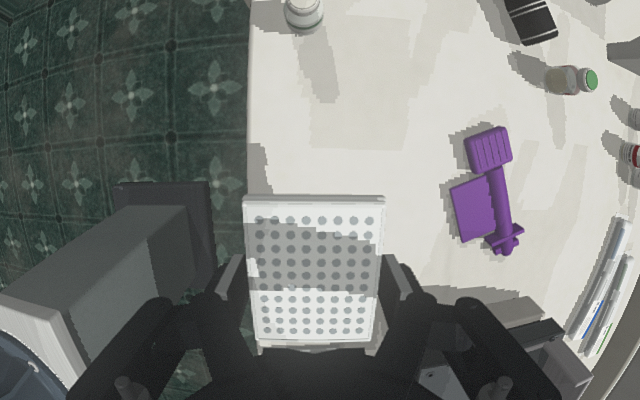

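The tray at (315,265) is held level. I'll lift, turn and move to the front of the shaker to measure it from close by.

```bash
python3 -m creep '{"fingers":[0.7,0.7,0.7,0.7,0.7,0.7,0.7,0.7,0.7,0.7,0.7,0.7],"translation":[[0,0,40],[0,0,40],[0,0,40],[0,-10,20],[0,-30,0],[5,-30,0],[5,-30,0],[10,-20,0],[10,0,0],[10,0,0],[10,0,0],[0,0,0]],"dr":[[0,0,8.5],[0,0,8.5],[0,0,8.5],[0,0,8.5],[0,0,8.5],[0,0,8.5],[0,0,8.5],[0,0,8.5],[0,0,8.5],[0,0,8.5],[0,0,8],[0,0,0]]}'
python3 -m creep '{"fingers":[0.7,0.7],"translation":[[0,0,0],[0,0,0]],"dr":[[0,0,0],[0,0,0]]}'
python3 - <<'E'
from h import *
im,d,P=wlook('w4')
print(get_state()['qpos'].round(2))
E
```

```text
time_s: 6.8
tcp_pos: [0.5285, 0.181, 0.2042]
tcp_rot: [-0.028, 1.0, -0.0, -0.0]
contact_force: [-0.3, -0.2, -0.6]
grip_width: 0.065
grip_force: 34.4
time_s: 7.0
tcp_pos: [0.5267, 0.1814, 0.2046]
tcp_rot: [-0.028, 1.0, -0.0, -0.001]
contact_force: [-0.2, 0.3, -1.2]
grip_width: 0.065
grip_force: 34.4
[ 0.13  0.47  1.63  0.    1.04 -1.5 ]
```

View pics/w4.png

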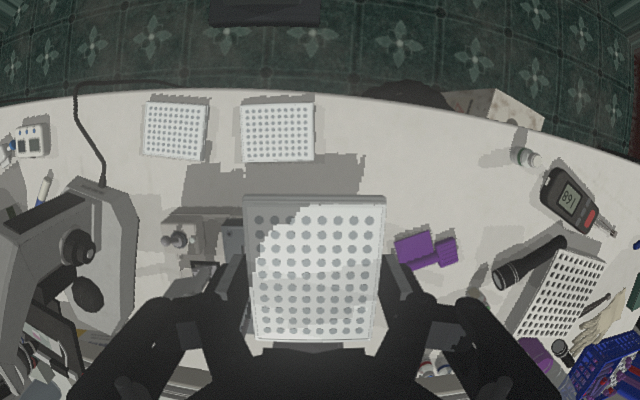

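```bash
python3 - <<'E'
from h import *
for n in('top','scene'):
    f=np.load(n+'0.npz');P=cloud(n,f['d'])
    x=rectfit(P,f['d'],f['im'],(.63,.12),(.055,.15),(.0685,.100),.16);print(n,np.round(x,4))
    a=np.radians(x[2]);print('origin',np.array(x[:2])-.0085*np.array([np.cos(a),np.sin(a)]))
    q=P[(f['d']>0)&(P[...,2]>.055)&(P[...,2]<.15)&(abs(P[...,0]-.63)<.1)&(abs(P[...,1]-.13)<.12)]
    for a in(3,3.5,4):
        a=np.radians(a);u=(q[:,:2]-[.622,.12])@np.array([[np.cos(a),-np.sin(a)],[np.sin(a),np.cos(a)]])
        z=q[:,2];h=(z>.085)
        rf=u[h&(u[:,0]>.06)&(u[:,0]<.085)&(u[:,1]>.03)&(u[:,1]<.085)];lf=u[h&(u[:,1]>.085)&(u[:,0]<.07)]
        print('rear fence x',np.percentile(rf[:,0],[5,50,95]).round(4),np.polyfit(rf[:,1],rf[:,0],1).round(3),'left y',np.percentile(lf[:,1],[5,50,95]).round(4),np.polyfit(lf[:,0],lf[:,1],1).round(3))
        g=u[h&(u[:,1]<-.03)&(z>.103)];print('knob',g.mean(0),len(g), 'pins',u[h&(abs(u[:,1]+.0095)<.01)].round(3).tolist()[:10])
        p=u[(abs(z-.07)<.006)&(u[:,1]<.098)];print('plat xlim',np.percentile(p[(p[:,1]>0),0],[.3,99.7]),'ymax',np.percentile(u[(abs(z-.07)<.006),1],99.7))
f=np.load('w1.npz');P=wcloud(dict(tcp_pos=f['p'],tcp_rot=f['q']),f['d'])
x=rectfit(P,f['d'],f['im'],(.63,.14),(.062,.08),(.0685,.0625),.12);print('w1 plat',np.round(x,4))
im=cv2.resize(cv2.imread('pics/top0.png')[155:220,275:365],None,fx=8,fy=8,interpolation=cv2.INTER_CUBIC);cv2.imwrite('pics/c3.png',im)
E
```

```text
top [ 6.0370000e-01  1.5270000e-01  9.3830800e+01 -9.5195000e+00
  1.3823336e+03  2.1240000e+03  6.9500000e-02]
origin [0.60429688 0.1442291 ]
rear fence x [0.0685 0.0693 0.0721] [-0.001  0.07 ] left y [0.0874 0.0906 0.0938] [-0.015  0.091]
knob [ 0.01162785 -0.06407462] 79 pins [[0.057, -0.009], [0.057, -0.012], [0.055, -0.009], [0.055, -0.012], [0.055, -0.009], [0.055, -0.012], [0.056, -0.009], [0.054, -0.012], [0.004, -0.01], [0.004, -0.013]]
plat xlim [-0.05948722  0.07744032] ymax 0.09772064914058218
rear fence x [0.069  0.0698 0.0728] [0.007 0.07 ] left y [0.0868 0.0901 0.0938] [-0.024  0.091]
knob [ 0.01106826 -0.06417365] 79 pins [[0.057, -0.01], [0.057, -0.013], [0.055, -0.01], [0.055, -0.013], [0.055, -0.01], [0.054, -0.012], [0.056, -0.009], [0.054, -0.012], [0.004, -0.01], [0.004, -0.013]]
plat xlim [-0.05898969  0.07749511] ymax 0.09785189654035703
rear fence x [0.0694 0.0703 0.0732] [0.014 0.07 ] left y [0.0892 0.0909 0.0939] [-0.017  0.091]
knob [ 0.01050782 -0.0642678 ] 79 pins [[0.057, -0.01], [0.057, -0.013], [0.054, -0.01], [0.055, -0.013], [0.055, -0.01], [0.054, 
[... 794 characters left out ...]
.01], [0.055, -0.012], [0.057, -0.009], [0.054, -0.009], [0.055, -0.006], [0.053, -0.009], [0.054, -0.005], [0.053, -0.008], [0.055, -0.006], [0.053, -0.008]]
plat xlim [-0.06159764  0.07532593] ymax 0.10151740353025815
rear fence x [0.067  0.068  0.0705] [0.012 0.068] left y [0.0929 0.0962 0.0977] [-0.013  0.096]
knob [ 0.00787434 -0.05698905] 101 pins [[0.056, -0.01], [0.055, -0.012], [0.056, -0.01], [0.054, -0.01], [0.055, -0.006], [0.053, -0.009], [0.054, -0.005], [0.053, -0.009], [0.055, -0.006], [0.053, -0.008]]
plat xlim [-0.06101075  0.07568179] ymax 0.10166918510589618
w1 plat [ 6.2500000e-01  1.5860000e-01  3.7542000e+00 -4.8409000e+00
  5.2008232e+03  4.4640000e+03  6.9500000e-02]
```

View pics/c3.png

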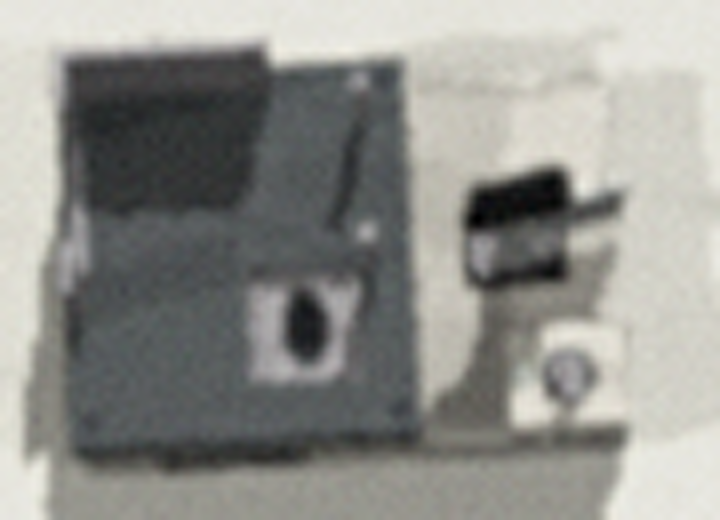

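```bash
python3 -m creep '{"fingers":[0.7,0.7,0.7,0.7,0.7,0.7,0.7],"translation":[[30,-2,-10],[30,-2,-10],[30,-2,-10],[26,0,-10],[0,0,0],[0,0,0],[0,0,0]],"dr":[[0,0,0],[0,0,0],[0,0,0],[0,0,0],[0,0,0],[0,0,0],[0,0,0]]}'
python3 - <<'E'
from h import *
im,d,P=wlook('w5');st=get_state()
print(st['tcp_pos'],Ro.from_quat(st['tcp_rot']).as_euler('ZYX',True))
m=(d>0)&(P[...,2]>.12)&(P[...,2]<.2)&(np.hypot(P[...,0]-.64,P[...,1]-.176)<.07)
print(np.median(P[m],0))
cv2.imwrite('pics/w5c.png',im[150:400,120:520,::-1])
E
```

```text
time_s: 7.75
tcp_pos: [0.6425, 0.1757, 0.1654]
tcp_rot: [-0.029, 1.0, -0.0, -0.001]
contact_force: [-0.3, 0.2, -1.8]
grip_width: 0.0653
grip_force: 34.4
[0.64267345 0.17570899 0.16567696] [-1.76683083e+02 -5.04673483e-02  1.79997533e+02]
[0.63411988 0.17639099 0.18000239]
```

View pics/w5.png

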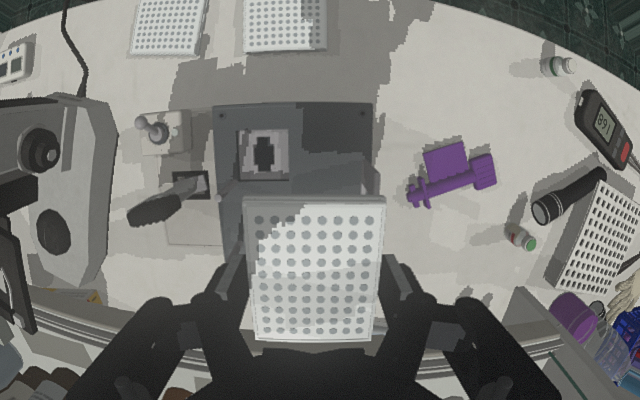

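The wrist view now shows the socket at (153,263), the toggle ball at (128,155), the gate knob near (208,150) and the platform's front edge from (105,213) to (103,372). I'll measure these while lowering the tray.

```bash
cat >> h.py <<'E'
def load(n):
    f=np.load(n+'.npz');return f['im'],f['d'],dict(tcp_pos=f['p'],tcp_rot=f['q'])
def ray(st,r,c,z):
    k=get_calibration('wrist');K=np.array(k['K']);M=np.array(k['mount'])
    u=(c-K[0,2])/K[0,0];v=(r-K[1,2])/K[1,1];th=np.hypot(u,v)+1e-12
    b=np.array([u/th*np.sin(th),v/th*np.sin(th),np.cos(th)])
    T=Ro.from_quat(st['tcp_rot']).as_matrix()
    o=T@M[:3,3]+st['tcp_pos'];b=T@M[:3,:3]@b
    return o+b*(z-o[2])/b[2]
def sh(p,o=(.622,.120),a=3.4):
    a=np.radians(a);u=np.array(p[:2])-o;return np.round(1000*np.array([u[0]*np.cos(a)+u[1]*np.sin(a),-u[0]*np.sin(a)+u[1]*np.cos(a)]),1)
E
python3 - <<'E'
from h import *
im,d,st=load('w5');P=wcloud(st,d)
g=im[120:190,225:300].mean(2)
print('front corners',sh(ray(st,105,213,.07)),sh(ray(st,103,372,.07)),'plate ctr',sh(ray(st,153,263,.063)))
# front edge line: platform (z~.07) first rows
e=[]
for c in range(220,370,6):
    col=np.where((P[80:140,c,2]>.06)&(d[80:140,c]>0))[0]
    if len(col): e.append(P[80+col[0],c])
e=np.array(e);k=np.polyfit(e[:,1],e[:,0],1);print('front edge yaw',-np.degrees(np.arctan(k[0])),'x mean sh',sh(np.median(e,0)),np.median(e[:,2]))
# dark hole in light plate
lo=cv2.cvtColor(im,cv2.COLOR_RGB2GRAY)[120:190,230:300]; cv2.imwrite('pics/sock.png',cv2.resize(im[100:250,110:310,::-1],None,fx=4,fy=4,interpolation=cv2.INTER_CUBIC))
np.set_printoptions(linewidth=250);print(lo[4:66:3,2:66:2])
E
```

```text
front corners [-60.4 -22.6] [-59.9 100.3] plate ctr [-20.   15.2]
front edge yaw 3.2245293916706608 x mean sh [-60.   39.5] 0.06932086402287911
[[ 88  87  88  88  88  89  88  88  87  87  91  88  85  88  89  91  88  88  88  89  86  88  90  88  87  89  88  87  88  90  88  85]
 [ 87  87  88  87  89  88  89  88  89  88  89  89  85  88  87  87  84  88  89  84  89  86  88  84  87  88  89  87  85  84  87  91]
 [ 88  87  80  82 108 107  97  83  80  82 116 114 116 120 117 118 120 124 134 137 121 126 122 124 122 121 121 123  98  87  86  87]
 [ 87  90  66  79 137 136 115  93  94 106 133 136 141 138 136 137 143 140 139 140 136 143 142 138 124 127 130 125  97  87  87  85]
 [ 87  88  63  78 140  97  90  93 106 142 138 142 141 122 119 120 119 119 116 137 142 142 141 137 127 131 129 127 100  88  87  90]
 [ 89  89  64  79 140  96  90  94 110 141 141 141 111  55  54  56  58  54  69 136 140 141 143 136 128 125 126 124 101  87  87  87]
 [ 91  86  66  78 138  95  92  89 107 133 140 141 126  59  57  53  54  54  68 130 143 141 143 135 130 127 129 127  99  87  86  89]
 [ 88  88  71  77  91  89  93  88 108 1
[... 1095 characters left out ...]
141 143 143 138 127 129 125 118  90  85  88]
 [ 85  64  69  58  95  92  92  92  93  94  95 140 137 116 107 109 109  95  92  93  98 100  99  98  93  92 120 112 105  91  91  90]
 [ 79  66  67  61  84  94  93  91  91  94  98  98  99  98  96  98  99  99  98 100  97  99  98  98  92  86  86  86  87  89  90  90]
 [ 86  69  68  62  77  96  92  94  92  95  97  98  98  98  98  97  96  97  94  95  96  95  95  95  90  83  81  83  79  91  89  84]
 [ 79  84  86  74  66  67  73  67  73  81  77  79  77  80  79  81  81  82  83  83  84  85  86  83  87  85  85  86  85  93  90  85]
 [ 88  86  86  87  85  84  86  90  87  90  88  93  93  92  91  90  89  93  93  90  91  91  93  93  91  92  91  91  93  90  87  86]]
```

View pics/sock.png

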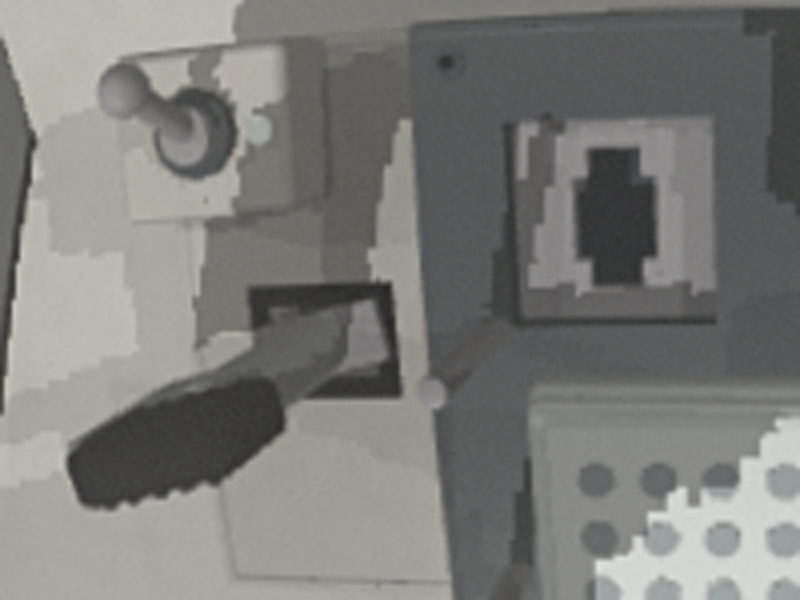

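```bash
python3 -m creep '{"fingers":[0.7,0.7,0.7,0.7,0.7,0.7,0.7,0.7],"translation":[[0,0,-20],[0,0,-20],[0,0,-20],[0,0,-20],[0,0,-11],[0,0,-3],[0,0,0],[0,0,0]],"dr":[[0,0,0],[0,0,0],[0,0,0],[0,0,0],[0,0,0],[0,0,0],[0,0,0],[0,0,0]]}'
```

```text
time_s: 8.6
tcp_pos: [0.6443, 0.1755, 0.0724]
tcp_rot: [-0.029, 1.0, 0.0, 0.001]
contact_force: [0.0, -0.1, -0.6]
grip_width: 0.0649
grip_force: 34.4
```

```bash
python3 - <<'E'
from h import *
im,d,st=load('w5')
print('hole',sh(ray(st,155.3,263.8,.063)),ray(st,155.3,263.8,.063))
print('hole ends',sh(ray(st,138.5,264,.063)),sh(ray(st,171.5,264,.063)),sh(ray(st,155,254,.063)),sh(ray(st,155,273.5,.063)))
E
python3 -m creep '{"fingers":[0.7,0.7,0.7,0.7],"translation":[[0,0,-4],[0,0,-2],[0,0,0],[0,0,0]],"dr":[[0,0,0],[0,0,0],[0,0,0],[0,0,0]]}'|sed -n '2p;4p'
python3 -m creep '{"fingers":[0.7,0.7,0.7],"translation":[[3,0,0],[0,0,0],[0,0,0]],"dr":[[0,0,0],[0,0,0],[0,0,0]]}'|sed -n '2p;4p'
```

```text
hole [-18.1  15.8] [0.60299262 0.13471839 0.063     ]
hole ends [-31.7  16.4] [-4.8 15.5] [-18.5   7.8] [-18.2  23.7]
tcp_pos: [0.6443, 0.1754, 0.0655]
contact_force: [0.6, 1.0, -0.7]
tcp_pos: [0.6443, 0.1754, 0.0654]
contact_force: [-5.7, -0.5, 3.6]
```

```bash
for i in 1 2; do python3 -m creep '{"fingers":[0.7,0.7,0.7],"translation":[[0,2,0],[0,0,0],[0,0,0]],"dr":[[0,0,0],[0,0,0],[0,0,0]]}'|sed -n '2p;4p'; done
```

```text
tcp_pos: [0.6443, 0.1761, 0.0654]
contact_force: [-6.6, -4.0, 3.7]
tcp_pos: [0.6442, 0.1777, 0.0654]
contact_force: [-6.6, -5.3, 5.1]
```

```bash
for i in 1 2 3; do python3 -m creep '{"fingers":[0.7,0.7,0.7],"translation":[[0,2,0],[0,0,0],[0,0,0]],"dr":[[0,0,0],[0,0,0],[0,0,0]]}'|sed -n '2p;4p'; done
python3 -c "
from h import *
im,d,P=wlook('w6');print(Ro.from_quat(get_state()['tcp_rot']).as_euler('ZYX',True))"
```

```text
tcp_pos: [0.6441, 0.1796, 0.0654]
contact_force: [-6.7, -5.3, 3.9]
tcp_pos: [0.6441, 0.1801, 0.0655]
contact_force: [-6.8, -8.4, 5.6]
tcp_pos: [0.6441, 0.1802, 0.0656]
contact_force: [-6.2, -13.0, 6.2]
[-176.50937886   -0.47730849 -179.52249458]
```

View pics/w6.png

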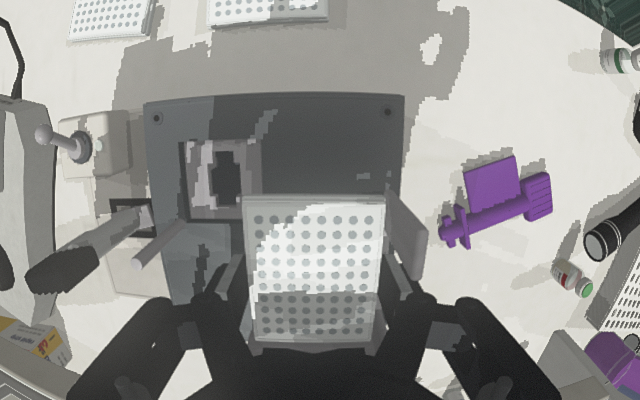

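```bash
python3 - <<'E'
from h import *
im,d,st=load('w6');P=wcloud(st,d)
for c in(255,285,315,345,375):
    z=P[80:240,c,2]; x=P[80:240,c,0]
    fp=80+np.where(z>.06)[0][0]; ft=80+np.where(z>.0775)[0][0]
    print(c,'platform',sh(P[fp,c]),P[fp,c,2].round(4),'tray',ft,sh(P[ft,c]),sh(P[ft+3,c]),P[ft+3,c,2].round(4), 'bot', sh(ray(st,ft,c,.0705)))
for r in (205,225,245):
    cs=np.where((P[r,230:400,2]>.077)&(P[r,230:400,2]<.09))[0]+230
    print(r,cs[0],cs[-1],sh(P[r,cs[0]]),sh(P[r,cs[-1]]))
E
```

```text
255 platform [-60.7  33.3] 0.0668 tray 198 [-13.7  33.9] [-13.   34.3] 0.0801 bot [-11.6  32.4]
285 platform [-60.7  46.9] 0.0662 tray 200 [-13.3  47.5] [-12.1  47.6] 0.0801 bot [-10.7  46.6]
315 platform [-59.9  60.5] 0.0688 tray 200 [-13.2  60.6] [-12.3  60.6] 0.0805 bot [-10.7  60.5]
345 platform [-59.6  73.7] 0.0694 tray 200 [-13.1  73.7] [-12.1  73.6] 0.0796 bot [-10.8  74.5]
375 platform [-59.7  87.1] 0.0696 tray 101 [-50.9  60.8] [-55.1  87.2] 0.0697 bot [-56.4  87. ]
205 242 394 [-11.4  28.6] [-14.3  92.9]
225 243 391 [-2.2 28.4] [-5.5 92.4]
245 245 382 [ 7.6 28.6] [ 8.2 91.6]
```

```bash
python3 -m creep '{"fingers":[0.7,0.7,0.7,0.87,0.87,0.87,0.87],"translation":[[-2,0,0],[0,-4,0],[0,0,0],[0,0,0],[0,0,0],[0,0,0],[0,0,0]],"dr":[[0,0,0],[0,0,0],[0,0,0],[0,0,0],[0,0,0],[0,0,0],[0,0,0]]}'
python3 -m creep '{"fingers":[0.87,0.87,0.87,0.87],"translation":[[0,0,20],[0,0,40],[0,0,40],[0,0,0]],"dr":[[0,0,0],[0,0,0],[0,0,0],[0,0,0]]}'
python3 - <<'E'
from h import *
im,d,P=wlook('w7');st=get_state();print(st['tcp_pos'])
print('tray1',np.round(rectfit(P,d,im,(.6455,.1805),(.076,.088),(.041,.033),.07),4))
for c in((.4752,.1401),(.4733,.0171)): print(np.round(rectfit(P,d,im,c,(.005,.018),(.041,.033),.06),4))
for o in find_in('tray_1','wrist')[:5]:
    r,c=[int(round(v)) for v in o['location']];print(round(o['conf'],2),r,c,P[r,c].round(3))
E
```

```text
time_s: 11.55
tcp_pos: [0.6453, 0.182, 0.0654]
tcp_rot: [-0.029, 1.0, 0.0, 0.0]
contact_force: [1.0, -1.0, -0.1]
grip_width: 0.0742
grip_force: 0.0
time_s: 11.95
tcp_pos: [0.6495, 0.1824, 0.1721]
tcp_rot: [-0.029, 1.0, 0.001, 0.007]
contact_force: [0.8, 0.2, 0.4]
grip_width: 0.0744
grip_force: 0.0
[0.64753553 0.18211235 0.16924066]
tray1 [ 6.46000e-01  1.81400e-01  3.08940e+00 -7.85000e-01  1.37934e+02
  8.19000e+03  8.00000e-02]
[ 4.843000e-01  1.379000e-01 -8.083610e+01 -7.252100e+00  8.175662e+02
  3.457000e+03  1.000000e-02]
[ 4.809000e-01  1.620000e-02  8.063930e+01 -5.033100e+00  4.096051e+02
  3.074000e+03  9.800000e-03]
0.68 25 166 [0.483 0.021 0.009]
0.66 196 308 [0.64  0.179 0.08 ]
0.62 20 277 [0.486 0.139 0.01 ]
```

```bash
python3 -m creep '{"fingers":[0.9,0.9,0.9,0.9,0.9,0.9,0.9,0.9,0.9,0.9,0.9,0.9],"translation":[[-15,-4,5],[-15,-4,0],[-15,-4,0],[-15,-4,0],[-15,-4,0],[-15,-4,0],[-15,-4,0],[-15,-4,0],[-15,-4,0],[-15,-4,0],[-20,-2,0],[0,0,0]],"dr":[[0,0,-8.5],[0,0,-8.5],[0,0,-8.5],[0,0,-8.5],[0,0,-8.5],[0,0,-8.5],[0,0,-8.5],[0,0,-8.5],[0,0,-8.5],[0,0,-8.5],[0,0,-4.3],[0,0,0]]}'
python3 -m creep '{"fingers":[0.9,0.9],"translation":[[0,0,0],[0,0,0]],"dr":[[0,0,0],[0,0,0]]}'
cat > look.py <<'E'
from h import *
import sys
n=sys.argv[1];c=(float(sys.argv[2]),float(sys.argv[3]))
im,d,P=wlook(n);st=get_state()
x=rectfit(P,d,im,c,(.005,.018),(.041,.033),.06)
R=Ro.from_quat(st['tcp_rot']).as_matrix();print('tcp',st['tcp_pos'].round(4),'close ang',np.degrees(np.arctan2(R[1,1],R[0,1])).round(2))
print('tray',np.round(x,4),'shift mm',(np.array(x[:2])-st['tcp_pos'][:2])*1000)
E
python3 look.py w8 .4752 .1401
```

```text
time_s: 13.25
tcp_pos: [0.4705, 0.1393, 0.1687]
tcp_rot: [0.682, 0.732, -0.003, -0.003]
contact_force: [-0.8, -0.1, -0.2]
grip_width: 0.0769
grip_force: 0.0
time_s: 13.45
tcp_pos: [0.4761, 0.1395, 0.17]
tcp_rot: [0.682, 0.732, 0.0, 0.0]
contact_force: [0.2, 0.3, -0.0]
grip_width: 0.0767
grip_force: 0.0
tcp [0.4762 0.1395 0.1701] close ang 4.05
tray [ 4.75000e-01  1.39900e-01 -8.62544e+01 -1.48190e+00  6.07405e+01
  4.85400e+03  9.90000e-03] shift mm [-1.21801942  0.34630439]
```

```bash
python3 -m creep '{"fingers":[0.9,0.9,0.9,0.9,0.9,0.9,0.9,0.9,0.9],"translation":[[-1,0,-40],[0,0,-40],[0,0,-40],[0,0,-30],[0,0,-12],[0,0,-5],[0,0,-5],[0,0,-2.5],[0,0,0]],"dr":[[0,0,0],[0,0,0],[0,0,0],[0,0,0],[0,0,0],[0,0,0],[0,0,0],[0,0,0],[0,0,0]]}' | sed -n '2p;4p'
python3 -m creep '{"fingers":[0.7,0.7,0.7,0.7,0.7,0.7],"translation":[[0,0,0],[0,0,0],[0,0,0],[0,0,0],[0,0,0],[0,0,0]],"dr":[[0,0,0],[0,0,0],[0,0,0],[0,0,0],[0,0,0],[0,0,0]]}' 30
```

```text
tcp_pos: [0.4747, 0.1395, -0.0034]
contact_force: [0.7, 0.5, 0.3]
time_s: 15.0
tcp_pos: [0.4745, 0.1395, -0.0031]
tcp_rot: [0.682, 0.731, 0.001, 0.001]
contact_force: [-0.2, 0.4, 7.2]
grip_width: 0.0653
grip_force: 33.1
```

```bash
python3 -m creep '{"fingers":[0.7,0.7,0.7,0.7,0.7,0.7,0.7,0.7,0.7,0.7,0.7,0.7],"translation":[[0,0,15],[0,0,35],[0,0,40],[0,0,40],[15,5,30],[20,5,12],[25,5,0],[25,5,0],[25,5,0],[25,5,0],[16,4,0],[15,2,0]],"dr":[[0,0,0],[0,0,8.5],[0,0,8.5],[0,0,8.5],[0,0,8.5],[0,0,8.5],[0,0,8.5],[0,0,8.5],[0,0,8.5],[0,0,8.5],[0,0,8.5],[0,0,4.4]]}' | sed -n '2p;4p'
python3 -m creep '{"fingers":[0.7,0.7,0.7],"translation":[[0,0,0],[0,0,0],[0,0,0]],"dr":[[0,0,0],[0,0,0],[0,0,0]]}'
python3 - <<'E'
from h import *
im,d,P=wlook('w9');st=get_state();print(st['tcp_pos'])
x=rectfit(P,d,im,(.641,.176),(.165,.2),(.041,.033),.07);print(np.round(x,4))
E
```

```text
tcp_pos: [0.6404, 0.1757, 0.1677]
contact_force: [0.4, 0.2, 0.0]
time_s: 16.5
tcp_pos: [0.6385, 0.1753, 0.1676]
tcp_rot: [-0.029, 1.0, -0.0, -0.001]
contact_force: [-0.1, 0.4, -0.3]
grip_width: 0.0649
grip_force: 34.2
[0.63861331 0.17531258 0.16772121]
[ 6.391000e-01  1.762000e-01  3.308400e+00 -8.613000e-01  1.312232e+03
  2.090800e+04  1.807000e-01]
```

```bash
python3 -m creep '{"fingers":[0.7,0.7,0.7,0.7,0.7,0.7,0.7,0.7],"translation":[[0,0,-20],[0,0,-20],[0,0,-20],[0,0,-18],[0,0,-6],[0,0,-3],[0,0,0],[0,0,0]],"dr":[[0,0,0],[0,0,0],[0,0,0],[0,0,0],[0,0,0],[0,0,0],[0,0,0],[0,0,0]]}' | sed -n '2p;4p'
for i in 1 2; do python3 -m creep '{"fingers":[0.7,0.7,0.7],"translation":[[0,0,-1],[0,0,0],[0,0,0]],"dr":[[0,0,0],[0,0,0],[0,0,0]]}'|sed -n '2p;4p'; done
```

```text
tcp_pos: [0.6406, 0.1755, 0.0819]
contact_force: [-0.2, 0.7, -0.9]
tcp_pos: [0.6401, 0.1754, 0.0802]
contact_force: [-0.2, 0.1, -0.6]
tcp_pos: [0.6398, 0.1754, 0.0787]
contact_force: [0.3, -0.6, -0.5]
```

```bash
python3 -m creep '{"fingers":[0.7,0.7,0.7],"translation":[[0,0,-1],[0,0,0],[0,0,0]],"dr":[[0,0,0],[0,0,0],[0,0,0]]}'|sed -n '2p;4p'; python3 -m creep '{"fingers":[0.7,0.7,0.7,0.7],"translation":[[2,0,0],[2,0,0],[0,0,0],[0,0,0]],"dr":[[0,0,0],[0,0,0],[0,0,0],[0,0,0]]}'|sed -n '2p;4p';python3 -m creep '{"fingers":[0.7,0.7,0.7],"translation":[[2,0,0],[0,0,0],[0,0,0]],"dr":[[0,0,0],[0,0,0],[0,0,0]]}'|sed -n '2p;4p'
```

```text
tcp_pos: [0.64, 0.1754, 0.078]
contact_force: [0.2, 0.9, 0.9]
tcp_pos: [0.6441, 0.1755, 0.078]
contact_force: [-1.3, 0.7, 3.0]
tcp_pos: [0.6441, 0.1755, 0.078]
contact_force: [-4.7, -0.2, 5.2]
```

```bash
python3 -m creep '{"fingers":[0.7,0.7,0.7,0.7,0.7],"translation":[[0,2,0],[0,2,0],[0,1,0],[0,0,0],[0,0,0]],"dr":[[0,0,0],[0,0,0],[0,0,0],[0,0,0],[0,0,0]]}'|sed -n '2p;4p';for i in 1 2; do python3 -m creep '{"fingers":[0.7,0.7,0.7],"translation":[[0,2,0],[0,0,0],[0,0,0]],"dr":[[0,0,0],[0,0,0],[0,0,0]]}'|sed -n '2p;4p'; done
```

```text
tcp_pos: [0.6439, 0.1783, 0.078]
contact_force: [-5.8, -4.9, 7.2]
tcp_pos: [0.6437, 0.1802, 0.078]
contact_force: [-5.4, -6.2, 8.6]
tcp_pos: [0.6438, 0.1804, 0.0781]
contact_force: [-5.6, -9.9, 7.3]
```

```bash
python3 -m creep '{"fingers":[0.7,0.7,0.7,0.87,0.87,0.87,0.87],"translation":[[0,0,0],[-2,-3,0],[0,0,0],[0,0,0],[0,0,0],[0,0,0],[0,0,0]],"dr":[[0,0,0],[0,0,0],[0,0,0],[0,0,0],[0,0,0],[0,0,0],[0,0,0]]}'| sed -n '2p;4p'
python3 -m creep '{"fingers":[0.87,0.87,0.87,0.87,0.87,0.87],"translation":[[0,0,20],[0,0,40],[0,0,40],[0,0,0],[0,0,0],[0,0,0]],"dr":[[0,0,0],[0,0,0],[0,0,0],[0,0,0],[0,0,0],[0,0,0]]}'| sed -n '2p;4p'
python3 - <<'E'
from h import *
im,d,P=wlook('w10');st=get_state();print(st['tcp_pos'])
for z in((.086,.099),(.0755,.0845)):print('stack',np.round(rectfit(P,d,im,(.6455,.1805),z,(.041,.033),.07),4))
for o in find_in('tray_1','wrist')[:5]:
    r,c=[int(round(v)) for v in o['location']];print(round(o['conf'],2),r,c,P[r,c].round(3))
E
```

```text
tcp_pos: [0.644, 0.1819, 0.0775]
contact_force: [0.3, -0.7, -0.2]
tcp_pos: [0.6429, 0.1815, 0.1766]
contact_force: [0.2, 0.9, -0.1]
[0.64267787 0.18138331 0.17611744]
stack [ 6.461000e-01  1.814000e-01  3.262500e+00 -7.153000e-01  1.472986e+02
  8.454000e+03  9.100000e-02]
stack [ 6.67700e-01  2.17900e-01 -8.08269e+01 -3.27473e+01  5.42000e-02
  1.20000e+01  8.14000e-02]
0.93 7 191 [0.455 0.045 0.011]
0.73 208 311 [0.64  0.181 0.091]
0.69 160 319 [0.605 0.185 0.076]
0.66 197 166 [0.629 0.075 0.119]
```

View pics/w10.png

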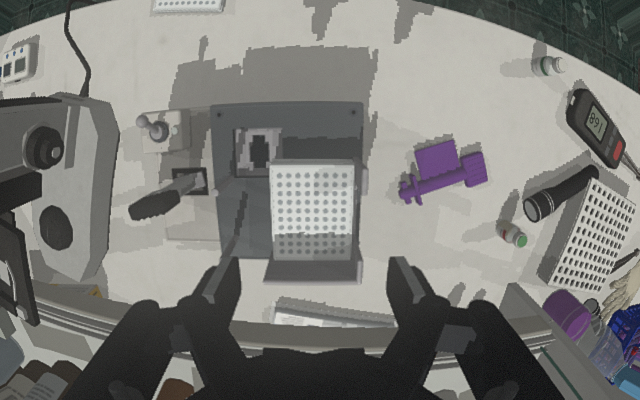

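The stack of two looks square in the corner at (310,210). The third tray, at the top edge (5,190), has moved. There is also a pale object behind the shaker at (335,310), which I'll check.

```bash
python3 - <<'E'
from h import *
im,d,st=load('w10');P=wcloud(st,d)
for r,c in((303,285),(312,300),(318,330),(322,360),(326,385),(308,350),(335,340)): print(r,c,P[r,c].round(3),im[r,c])
cv2.imwrite('pics/w10c.png',cv2.resize(im[280:350,250:420,::-1],None,fx=4,fy=4,interpolation=cv2.INTER_CUBIC))
im,d=read_camera('top');P=cloud('top',d);cv2.imwrite('pics/top1.png',im[...,::-1])
for o in find_in('tray_1','top')[:6]:
    r,c=[int(round(v)) for v in o['location']];print(round(o['conf'],2),r,c,P[r,c].round(3))
E
```

```text
303 285 [ 0.797  0.156 -0.001] [118 118 112]
312 300 [0.804 0.175 0.007] [100 103 100]
318 330 [0.809 0.213 0.01 ] [109 111 108]
322 360 [0.815 0.252 0.009] [108 110 109]
326 385 [0.82  0.285 0.012] [114 115 115]
308 350 [ 0.8    0.238 -0.   ] [187 186 178]
335 340 [0.76  0.214 0.098] [95 93 89]
0.82 258 343 [0.428 0.043 0.007]
0.53 241 445 [ 0.479 -0.252  0.016]
```

View pics/w10c.png

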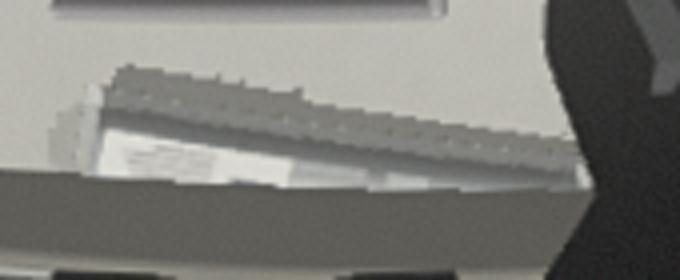

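The pale object is about 140 mm long and lies behind the cabinet sill, so it is not a tray. Next I'll go to the knocked third tray.

```bash
python3 -m creep '{"fingers":[0.9,0.9,0.9,0.9,0.9,0.9,0.9,0.9,0.9,0.9,0.9,0.9],"translation":[[-20,-8,10],[-20,-12,10],[-20,-12,0],[-20,-14,0],[-18,-14,0],[-18,-14,0],[-18,-14,0],[-18,-14,0],[-15,-14,0],[-10,-12,0],[-6,-8,0],[0,0,0]],"dr":[[0,0,-8],[0,0,-8],[0,0,-8],[0,0,-8],[0,0,-8],[0,0,-8],[0,0,-8],[0,0,-8],[0,0,-8],[0,0,-8],[0,0,-8],[0,0,0]]}' | sed -n '2p;4p'
python3 -m creep '{"fingers":[0.9,0.9,0.9],"translation":[[0,0,0],[0,0,0],[0,0,0]],"dr":[[0,0,0],[0,0,0],[0,0,0]]}'| sed -n '2p;4p'
python3 look.py w11 .45 .045
python3 - <<'E'
from h import *
im,d,st=load('w11');P=wcloud(st,d)
for y in(.1,.12,.14,.16):
    q=P[(d>0)&(abs(P[...,1]-y)<.004)&(abs(P[...,2])<.004)&(P[...,0]<.5)];print(y,q[:,0].min())
E
```

```text
tcp_pos: [0.4598, 0.0448, 0.1974]
contact_force: [0.1, 0.4, 0.3]
tcp_pos: [0.4613, 0.0458, 0.1977]
contact_force: [0.1, -0.4, 0.8]
tcp [0.4612 0.0458 0.1977] close ang 5.5
tray [ 4.252000e-01  4.000000e-02 -9.554830e+01 -1.800500e+00  1.378462e+02
  3.869000e+03  9.900000e-03] shift mm [-36.07494102  -5.78052417]
0.1 -0.07104604183721991
0.12 -0.07042990287453893
0.14 -0.07099613364354135
0.16 -0.07272904797949425
```

View pics/w11.png

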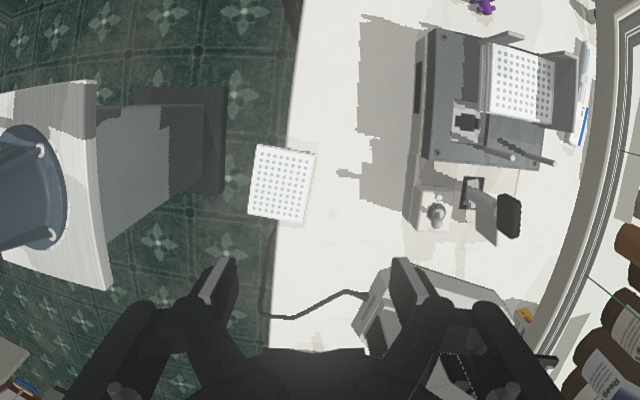

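The third tray at (185,281) now overhangs the bench's front edge. I'll pick it up gently across its 66 mm side.

```bash
python3 -m creep '{"fingers":[0.95,0.95,0.95,0.95,0.95,0.95],"translation":[[-18,-3,-20],[-18,-3,-30],[0,0,-30],[0,0,-10],[0,0,0],[0,0,0]],"dr":[[0,0,-5.5],[0,0,-5.5],[0,0,0],[0,0,0],[0,0,0],[0,0,0]]}' | sed -n '2p;4p'
python3 look.py w12 .425 .04
```

```text
tcp_pos: [0.4261, 0.0394, 0.1083]
contact_force: [0.7, -0.0, 0.2]
tcp [0.4263 0.0394 0.1086] close ang -5.56
tray [ 4.24600e-01  3.98000e-02 -9.57042e+01 -1.29830e+00  2.57283e+01
  7.27200e+03  9.90000e-03] shift mm [-1.7299187   0.41786824]
```

```bash
python3 -m creep '{"fingers":[0.95,0.95,0.95,0.95,0.95,0.95,0.95,0.95],"translation":[[-1,0,-30],[0,0,-30],[0,0,-25],[0,0,-15],[0,0,-7],[0,0,-4],[0,0,-1],[0,0,0]],"dr":[[0,0,0],[0,0,0],[0,0,0],[0,0,0],[0,0,0],[0,0,0],[0,0,0],[0,0,0]]}' | sed -n '2p;4p'
python3 -m creep '{"fingers":[0.7,0.7,0.7,0.7,0.7,0.7,0.7],"translation":[[0,0,0],[0,0,0],[0,0,0],[0,0,0],[0,0,0],[0,0,0],[0,0,0]],"dr":[[0,0,0],[0,0,0],[0,0,0],[0,0,0],[0,0,0],[0,0,0],[0,0,0]]}' 30
```

```text
tcp_pos: [0.4245, 0.0394, -0.0035]
contact_force: [0.3, 0.7, 0.1]
time_s: 25.25
tcp_pos: [0.4244, 0.0394, -0.0033]
tcp_rot: [0.741, 0.672, 0.001, 0.001]
contact_force: [-0.3, 0.3, 6.3]
grip_width: 0.0654
grip_force: 32.6
```

```bash
python3 -m creep '{"fingers":[0.7,0.7,0.7,0.7,0.7,0.7,0.7,0.7,0.7,0.7,0.7,0.7],"translation":[[0,0,15],[0,0,40],[0,0,40],[0,8,40],[10,15,35],[25,20,10],[30,20,0],[30,20,0],[30,20,0],[30,20,0],[30,10,0],[25,0,0]],"dr":[[0,0,0],[0,0,8.5],[0,0,8.5],[0,0,8.5],[0,0,8.5],[0,0,8.5],[0,0,8.5],[0,0,8.5],[0,0,8.5],[0,0,8.5],[0,0,8.5],[0,0,8.5]]}' | sed -n '2p;4p'
python3 -m creep '{"fingers":[0.7,0.7,0.7,0.7],"translation":[[6,3,0],[0,0,0],[0,0,0],[0,0,0]],"dr":[[0,0,5.5],[0,0,0],[0,0,0],[0,0,0]]}'
python3 - <<'E'
from h import *
im,d,P=wlook('w13');st=get_state();print(st['tcp_pos'])
x=rectfit(P,d,im,(.641,.176),(.165,.205),(.041,.033),.07);print(np.round(x,4))
E
```

```text
tcp_pos: [0.6347, 0.1742, 0.1757]
contact_force: [-0.7, 0.3, -1.0]
time_s: 26.85
tcp_pos: [0.6386, 0.1753, 0.1756]
tcp_rot: [-0.029, 1.0, -0.0, -0.001]
contact_force: [0.6, 0.4, -0.5]
grip_width: 0.0648
grip_force: 34.7
[0.63881661 0.17526777 0.1757911 ]
[ 6.3910000e-01  1.7620000e-01  3.5692000e+00 -7.5580000e-01
  1.1999818e+03  2.0821000e+04  1.8890000e-01]
```

```bash
python3 -m creep '{"fingers":[0.7,0.7,0.7,0.7,0.7,0.7,0.7,0.7],"translation":[[0,0,-20],[0,0,-20],[0,0,-20],[0,0,-16],[0,0,-6],[0,0,-3],[0,0,0],[0,0,0]],"dr":[[0,0,0],[0,0,0],[0,0,0],[0,0,0],[0,0,0],[0,0,0],[0,0,0],[0,0,0]]}' | sed -n '2p;4p'
python3 -m creep '{"fingers":[0.7,0.7,0.7],"translation":[[0,0,-1],[0,0,0],[0,0,0]],"dr":[[0,0,0],[0,0,0],[0,0,0]]}'|sed -n '2p;4p'
python3 -m creep '{"fingers":[0.7,0.7,0.7],"translation":[[0,0,-1],[0,0,0],[0,0,0]],"dr":[[0,0,0],[0,0,0],[0,0,0]]}'|sed -n '2p;4p'
```

```text
tcp_pos: [0.6406, 0.1755, 0.0917]
contact_force: [-0.7, 0.2, -0.9]
tcp_pos: [0.6401, 0.1755, 0.0902]
contact_force: [0.2, -0.2, -1.7]
tcp_pos: [0.64, 0.1754, 0.0889]
contact_force: [0.1, -0.1, -0.2]
```

```bash
python3 -m creep '{"fingers":[0.7,0.7,0.7,0.7],"translation":[[0,0,-0.5],[2,0,0],[2,0,0],[0,0,0]],"dr":[[0,0,0],[0,0,0],[0,0,0],[0,0,0]]}'|sed -n '2p;4p';python3 -m creep '{"fingers":[0.7,0.7,0.7],"translation":[[2.5,0,0],[0,0,0],[0,0,0]],"dr":[[0,0,0],[0,0,0],[0,0,0]]}'|sed -n '2p;4p'
python3 -m creep '{"fingers":[0.7,0.7,0.7,0.7,0.7],"translation":[[0,2,0],[0,2,0],[0,1,0],[0,0,0],[0,0,0]],"dr":[[0,0,0],[0,0,0],[0,0,0],[0,0,0],[0,0,0]]}'|sed -n '2p;4p';for i in 1 2; do python3 -m creep '{"fingers":[0.7,0.7,0.7],"translation":[[0,2,0],[0,0,0],[0,0,0]],"dr":[[0,0,0],[0,0,0],[0,0,0]]}'|sed -n '2p;4p'; done
```

```text
tcp_pos: [0.6442, 0.1755, 0.0888]
contact_force: [-1.5, 0.3, 4.7]
tcp_pos: [0.6442, 0.1756, 0.0888]
contact_force: [-6.2, -0.6, 8.7]
tcp_pos: [0.6441, 0.1774, 0.0889]
contact_force: [-7.0, -7.5, 9.6]
tcp_pos: [0.644, 0.1793, 0.0889]
contact_force: [-6.5, -7.5, 10.4]
tcp_pos: [0.644, 0.1804, 0.0889]
contact_force: [-7.4, -11.4, 9.6]
```

```bash
python3 -m creep '{"fingers":[0.7,0.7,0.7,0.87,0.87,0.87,0.87],"translation":[[0,1,0],[-2,-3,0],[0,0,0],[0,0,0],[0,0,0],[0,0,0],[0,0,0]],"dr":[[0,0,0],[0,0,0],[0,0,0],[0,0,0],[0,0,0],[0,0,0],[0,0,0]]}'| sed -n '2p;4p'
python3 -m creep '{"fingers":[0.87,0.87,0.87,0.87,0.87,0.87],"translation":[[0,0,20],[0,0,40],[0,0,40],[0,0,0],[0,0,0],[0,0,0]],"dr":[[0,0,0],[0,0,0],[0,0,0],[0,0,0],[0,0,0],[0,0,0]]}'| sed -n '2p;4p'
python3 - <<'E'
from h import *
im,d,P=wlook('w14');st=get_state();print(st['tcp_pos'])
for z in((.096,.109),):print('stack',np.round(rectfit(P,d,im,(.6455,.1805),z,(.041,.033),.07),4))
print('hole',sh(ray(st,155.3,263.8,.063)))
m=(d>0)&(P[...,2]>.103)&(P[...,2]<.135)&(abs(P[...,0]-.633)<.05)&(abs(P[...,1]-.055)<.03)
q=P[m][:,:2]; print('knob',len(q),np.percentile(P[m][:,2],[5,50,95]),cv2.minAreaRect((q*1000).astype(np.float32)))
m=(d>0)&(P[...,2]>.118)&(P[...,2]<.135)&(abs(P[...,0]-.633)<.05)&(abs(P[...,1]-.055)<.03)
q=P[m][:,:2]; print('knob top',len(q),q.mean(0),cv2.minAreaRect((q*1000).astype(np.float32)))
E
```

```text
tcp_pos: [0.6445, 0.1828, 0.0879]
contact_force: [0.2, 1.1, 0.5]
tcp_pos: [0.6434, 0.1825, 0.1871]
contact_force: [-0.9, 0.3, -0.8]
[0.64320627 0.18239001 0.18655848]
stack [ 6.460000e-01  1.817000e-01  3.481100e+00 -4.488000e-01  1.198166e+02
  8.620000e+03  1.020000e-01]
hole [-14.1  19. ]
knob 884 [0.1063422  0.1241878  0.12596773] ((637.29736328125, 60.14813995361328), (14.295930862426758, 35.08681869506836), 15.53585433959961)
knob top 672 [0.63630152 0.06155843] ((637.3468017578125, 60.16930389404297), (14.122321128845215, 35.10064697265625), 15.826082229614258)
```

View pics/w14.png

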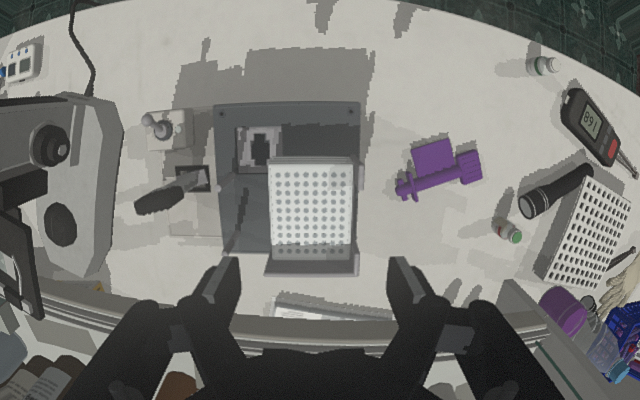

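The stack of three is square at (310,210), and the black gate's knob is at (193,175). Two rack-like look-alikes remain at the right and stay where they are. Next I'll size-check the rack and hover over the gate.

```bash
python3 - <<'E'
from h import *
im,d,st=load('w14');P=wcloud(st,d);c=P[235,585];print(c)
m=(d>0)&(np.hypot(P[...,0]-c[0],P[...,1]-c[1])<.09)&(P[...,2]>c[2]-.01)
print(cv2.minAreaRect((P[m][:,:2]*1000).astype(np.float32)),c[2])
E
python3 -m creep '{"fingers":[0.5,0.5,0.5,0.5,0.5,0.5,0.5,0.5,0.5,0.5,0.5,0.5],"translation":[[0,-12,0],[0,-12,0],[-1,-12,0],[-1,-12,0],[-1,-12,0],[-1,-12,0],[-1,-12,0],[-1,-12,-10],[0,-12,-10],[0,-14,-10],[0,0,0],[0,0,0]],"dr":[[0,0,-7.8],[0,0,-7.8],[0,0,-7.8],[0,0,-7.8],[0,0,-7.8],[0,0,-7.8],[0,0,-7.8],[0,0,-7.8],[0,0,-7.8],[0,0,-7.8],[0,0,0],[0,0,0]]}'| sed -n '2p;4p'
cat > knob.py <<'E'
from h import *
import sys
im,d,P=wlook(sys.argv[1]);st=get_state();R=Ro.from_quat(st['tcp_rot']).as_matrix()
c=(float(sys.argv[2]),float(sys.argv[3]));zt=float(sys.argv[4])
m=(d>0)&(abs(P[...,2]-zt)<.006)&(abs(P[...,0]-c[0])<.03)&(abs(P[...,1]-c[1])<.03)
q=P[m][:,:2];print('tcp',st['tcp_pos'].round(4),'close',np.degrees(np.arctan2(R[1,1],R[0,1])).round(2),st['qpos'].round(2))
print('knob',len(q),q.mean(0),cv2.minAreaRect((q*1000).astype(np.float32)))
E
python3 -m creep '{"fingers":[0.5,0.5],"translation":[[0,0,0],[0,0,0]],"dr":[[0,0,0],[0,0,0]]}'| sed -n '2p;4p'
python3 knob.py w15 .637 .060 .125
```

```text
[0.68254755 0.58147429 0.03115985]
((682.3878784179688, 591.2803955078125), (177.32569885253906, 159.6317901611328), 3.58008074760437) 0.031159848754860248
tcp_pos: [0.6377, 0.0605, 0.157]
contact_force: [1.0, -0.4, 0.4]
tcp_pos: [0.6386, 0.0612, 0.1586]
contact_force: [0.6, 0.5, 0.4]
tcp [0.6386 0.0611 0.1588] close 15.51 [-0.08  0.63  1.46  0.    1.05 -0.35]
knob 1052 [0.63703459 0.06098836] ((637.1531372070312, 59.67701721191406), (13.053316116333008, 35.64033508300781), 15.815423965454102)
```

View pics/w15.png

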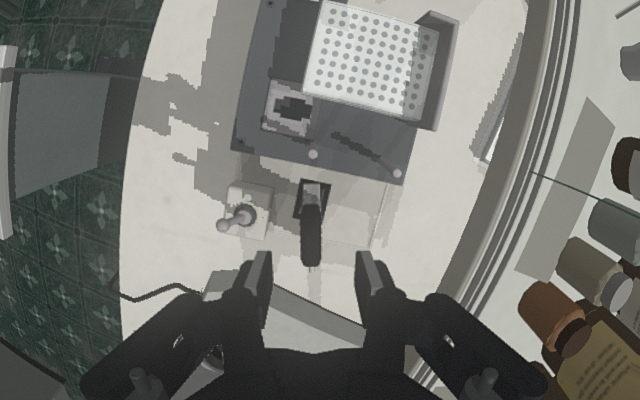

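```bash
python3 -m creep '{"fingers":[0.5,0.5,0.5,0.5,0.5,0.5],"translation":[[-1.5,-1,-15],[0,0,-20],[0,0,-15],[0,0,-7],[0,0,0],[0,0,0]],"dr":[[0,0,0],[0,0,0],[0,0,0],[0,0,0],[0,0,0],[0,0,0]]}'| sed -n '2p;4p'
python3 -m creep '{"fingers":[0,0,0,0,0,0,0,0],"translation":[[0,0,0],[0,0,0],[0,0,0],[0,0,0],[0,0,0],[0,0,0],[0,0,0],[0,0,0]],"dr":[[0,0,0],[0,0,0],[0,0,0],[0,0,0],[0,0,0],[0,0,0],[0,0,0],[0,0,0]]}' 50
```

```text
tcp_pos: [0.6374, 0.0595, 0.1017]
contact_force: [-1.1, -0.6, 0.2]
time_s: 34.3
tcp_pos: [0.6375, 0.0594, 0.1022]
tcp_rot: [0.606, 0.796, 0.0, 0.001]
contact_force: [-1.3, -0.0, 6.1]
grip_width: 0.0104
grip_force: 50.3
```

```bash
python3 -m creep '{"fingers":[0,0,0,0,0,0,0,0],"translation":[[0,0,5],[0,0,10],[0,0,20],[0,0,25],[0,0,25],[0,0,25],[0,0,0],[0,0,0]],"dr":[[0,0,0],[0,0,0],[0,0,0],[0,0,0],[0,0,0],[0,0,0],[0,0,0],[0,0,0]]}'| sed -n '2p;4p;5p'
python3 -m creep '{"fingers":[0,0,0,0,0,0,0,0,0,0,0,0],"translation":[[0,5,0],[0,8,0],[0,8,0],[-2,8,0],[-4,8,0],[-4,8,0],[-4,8,0],[-4,8,0],[-4,6,0],[-4,4,0],[-4,3,0],[-4,1,0]],"dr":[[0,0,-8.5],[0,0,-8.5],[0,0,-8.5],[0,0,-8.5],[0,0,-8.5],[0,0,-8.5],[0,0,-8.5],[0,0,-8.5],[0,0,-8.5],[0,0,-8.5],[0,0,-8.5],[0,0,-8.5]]}'| sed -n '2p;4p'
python3 -m creep '{"fingers":[0,0,0],"translation":[[0,0,0],[0,0,0],[0,0,0]],"dr":[[0,0,0],[0,0,0],[0,0,0]]}'| sed -n '2p;4p;5p'
python3 knob.py w16 .603 .135 .22
```

```text
tcp_pos: [0.6367, 0.0594, 0.2116]
contact_force: [-0.1, 0.5, -2.2]
grip_width: 0.011
tcp_pos: [0.6013, 0.1347, 0.2091]
contact_force: [-0.5, 0.0, -1.3]
tcp_pos: [0.6028, 0.1342, 0.2106]
contact_force: [-0.5, -0.1, -0.1]
grip_width: 0.0113
tcp [0.6029 0.1343 0.2108] close -86.51 [ 0.04  0.54  1.47 -0.    1.13  1.55]
knob 772 [0.6146102  0.13603961] ((614.8146362304688, 135.91482543945312), (11.046960830688477, 37.97894287109375), 3.277052879333496)
```

View pics/w16.png

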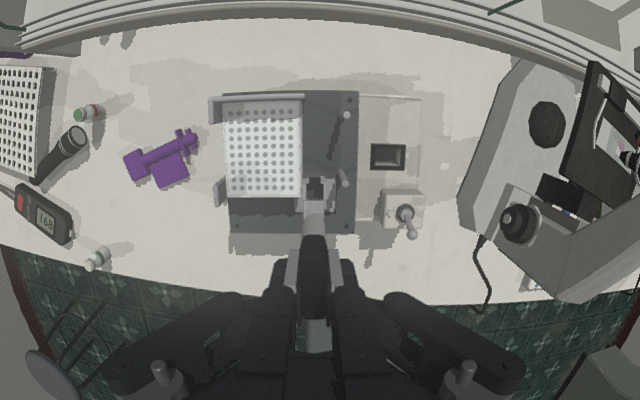

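The held gate has its stem at (215,313) and its blade to the front, above the socket at (190,318). I'll check its tilt and offset against the socket.

```bash
python3 - <<'E'
from h import *
im,d,st=load('w16');P=wcloud(st,d);t=st['tcp_pos']
q=P[(d>0)&(abs(P[...,0]-t[0])<.06)&(abs(P[...,1]-t[1])<.03)&(P[...,2]>.115)]
a=np.radians(3.4);u=(q[:,:2]-t[:2])@np.array([[np.cos(a),-np.sin(a)],[np.sin(a),np.cos(a)]])*1000
for z in range(120,250,6):
    s=abs(q[:,2]*1000-z)<3
    if s.sum()>3: print(z,s.sum(),'x',np.percentile(u[s,0],[3,97]).round(1),'y',np.percentile(u[s,1],[3,97]).round(1))
print('sh tcp',sh(t),'sh hole',(-18.1,15.8))
# visible socket plate in this picture: light pixels near
cv2.imwrite('pics/w16c.png',cv2.resize(im[80:290,200:440,::-1],None,fx=3.3,fy=2.8,interpolation=cv2.INTER_CUBIC))
E
```

```text
144 83 x [ 3.7 16.1] y [-6.4  8.3]
150 310 x [ 3.4 15.7] y [-5.7  8.3]
156 66 x [1.3 7.2] y [-5.6  8.1]
162 74 x [-0.5  7.2] y [-6.   9.1]
168 81 x [0.4 7.1] y [-5.8  8.4]
174 89 x [1.2 7.1] y [-5.9  8.7]
180 72 x [-0.7  7.1] y [-6.1  9. ]
186 10 x [1.9 7.4] y [-0.8  8. ]
210 98 x [12.4 17.5] y [-4.9  7.2]
216 312 x [ 6.8 17.4] y [-14.9  17.5]
222 424 x [ 6.9 17.3] y [-17.   18.8]
228 522 x [ 6.8 17.3] y [-17.  19.]
234 1927 x [-15.4  16.2] y [-14.   16.2]
240 446 x [-6.7 11.8] y [-17.   19.1]
246 631 x [-9.4 12. ] y [-10.6  12.2]
sh tcp [-18.3  15.4] sh hole (-18.1, 15.8)
```

View pics/w16c.png

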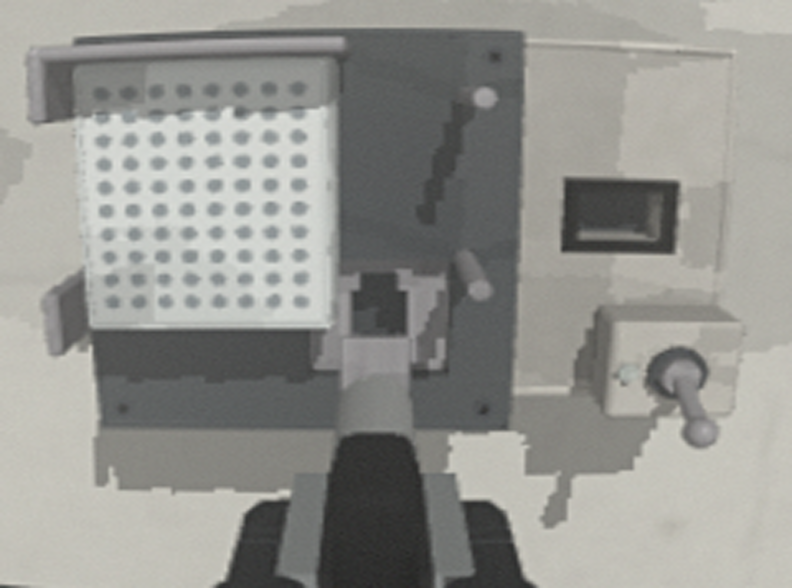

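```bash
python3 -m creep '{"fingers":[0,0,0,0,0,0],"translation":[[0,0,-18],[0,0,-18],[0,0,-14],[0,0,-5],[0,0,0],[0,0,0]],"dr":[[0,0,0],[0,0,0],[0,0,0],[0,0,0],[0,0,0],[0,0,0]]}'| sed -n '2p;4p;5p'
python3 - <<'E'
from h import *
im,d,P=wlook('w17');st=get_state();t=st['tcp_pos'];print(t)
cv2.imwrite('pics/w17c.png',cv2.resize(im[130:250,240:400,::-1],None,fx=5,fy=5,interpolation=cv2.INTER_CUBIC))
E
```

```text
tcp_pos: [0.6035, 0.1344, 0.1568]
contact_force: [0.3, 0.6, -0.7]
grip_width: 0.0111
[0.60363173 0.13445262 0.15707185]
```

View pics/w17c.png

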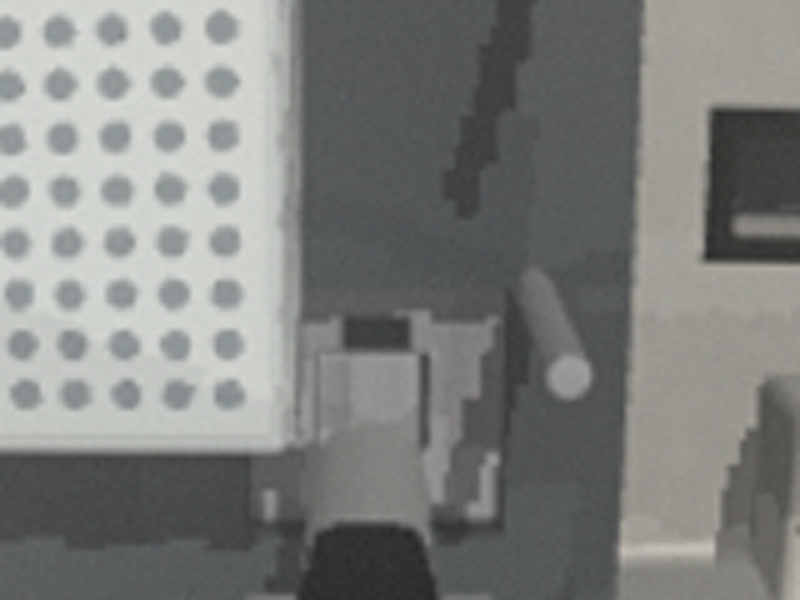

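The rear slot end of the socket is at (196,315) and the flange at (205,315), nearly aligned. I'll compute the residual.

```bash
python3 - <<'E'
from h import *
im,d,st=load('w17');P=wcloud(st,d);t=st['tcp_pos'];print('tcp sh',sh(t))
print('flange z',np.median(P[202:210,306:323,2]))
g=cv2.cvtColor(im,cv2.COLOR_RGB2GRAY).astype(int)
print('slot row196',g[196,304:330],'flange row206',g[206,298:334]); print('col315',g[188:206,315])
zf=np.median(P[202:210,306:323,2])
for r,c in((195,309),(195,322.2)): print('slot',sh(ray(st,r,c,.063)))
print('slot rear edge',sh(ray(st,193.6,315.5,.063)))
for r,c in((205,303.8),(205,325.5)): print('flange',sh(ray(st,r,c,zf)))
print('flange rear',sh(ray(st,200.3,315,zf)))
im,d,st=load('w14');P=wcloud(st,d)
cv2.imwrite('pics/w14c.png',cv2.resize(im[115:180,225:300,::-1],None,fx=8,fy=8,interpolation=cv2.INTER_CUBIC))
g=cv2.cvtColor(im,cv2.COLOR_RGB2GRAY).astype(int);np.set_printoptions(linewidth=250)
print(g[126:174:2,236:286:2])
E
```

```text
tcp sh [-17.7  15.5]
flange z 0.09390241793026227
slot row196 [136 136 133 124  97  65  64  67  66  68  64  64  67  63  67  64  63  73
 113 133 132 131 133 129 131 131] flange row206 [160 123 124 141 135 121 138 135 133 135 131 130 142 149 146 147 147 143
 146 144 142 142 146 143 150 130  83  82 122 132 128 124 122 123 125 125]
col315 [ 93  94  94  94  88  76  65  64  64  64  63  76 111 144 147 144 145 142]
slot [-6.1 20. ]
slot [-6.1  9.6]
slot rear edge [-5.  14.9]
flange [-4.6 23.2]
flange [-4.6  8.1]
flange rear [-1.2 15.4]
[[ 88  86  86  68  69  88  89  94  95  96  96  98  99 102 101 103 105 108 109 108 108 109 111  70  70]
 [ 75 126 128 104  82  78  78 123 123 120 133 136 138 136 137 135 129 129 127 125 123 129 124  67  69]
 [ 78 132 137 102  90 101 117 135 141 142 141 141 145 145 145 135 140 142 146 129 124 131 132  74  69]
 [ 73 111  99  91  96 116 140 144 145 135 135 136 134 135 131 146 143 144 144 129 128 119  88  73  69]
 [ 68 115  96  92  96 115 139 139 137  72  57  54  60  68  71 124 140 145 144 132 131 115  87  77  69]
 [ 70 121 116  90  98 120 141 140 145  76  59  61  
[... 1206 characters left out ...]
 136 139 139 142 112  59  56  59  61  60  87 131 114 117 117 115 115 115 117 113]
 [ 59  83 132 136 134 134 127 128 129  96  60  62  57  61  59  87 129 124 124 125 124 127 124 124 123]
 [ 62  73 133 128 124 108 112 119 131 102  62  60  60  62  59  92 143 157 157 157 158 160 161 163 162]
 [ 65  69  82  82  81  81  85 107 126 114 102 100  99  84  87  86 165 203 196 196 198 197 195 196 194]
 [ 58  70  81  80  82  82  86  86  84  89  86  86  90  88  89  85 162 178 203 206 202 204 203 203 204]
 [ 60  68  79  77  83  83  86  87  90  88  90  89  90  91  92  87 163 189 203 205 204 205 204 203 203]
 [ 61  67  83  82  82  79  83  84  84  83  85  88  83  84  84  76 163 198 205 205 192 184 198 204 200]]
```

```bash
python3 -m creep '{"fingers":[0,0,0,0],"translation":[[-1.2,-0.9,0],[0,0,-5],[0,0,-4],[0,0,0]],"dr":[[0,0,0],[0,0,0],[0,0,0],[0,0,0]]}'| sed -n '2p;4p;5p'
python3 -m creep '{"fingers":[0,0,0,0],"translation":[[0,0,-3],[0,0,-2],[0,0,0],[0,0,0]],"dr":[[0,0,0],[0,0,0],[0,0,0],[0,0,0]]}'| sed -n '2p;4p;5p'
```

```text
tcp_pos: [0.6011, 0.1335, 0.1466]
contact_force: [-0.2, 0.0, -1.2]
grip_width: 0.0109
tcp_pos: [0.6017, 0.1335, 0.1422]
contact_force: [-0.5, -0.8, -0.2]
grip_width: 0.0113
```

```bash
for i in 1 2 3; do python3 -m creep '{"fingers":[0,0,0],"translation":[[0,0,-3],[0,0,0],[0,0,0]],"dr":[[0,0,0],[0,0,0],[0,0,0]]}'| sed -n '2p;4p'; done
```

```text
tcp_pos: [0.6016, 0.1335, 0.1392]
contact_force: [-0.8, -0.1, -1.5]
tcp_pos: [0.6016, 0.1335, 0.1362]
contact_force: [0.8, -0.1, -1.1]
tcp_pos: [0.6016, 0.1335, 0.1331]
contact_force: [0.4, 0.2, -0.9]
```

```bash
for i in 1 2 ; do python3 -m creep '{"fingers":[0,0,0],"translation":[[0,0,-2],[0,0,0],[0,0,0]],"dr":[[0,0,0],[0,0,0],[0,0,0]]}'| sed -n '2p;4p'; done;  python3 -m creep '{"fingers":[0,0,0],"translation":[[0,0,-1],[0,0,0],[0,0,0]],"dr":[[0,0,0],[0,0,0],[0,0,0]]}'| sed -n '2p;4p'
```

```text
tcp_pos: [0.6017, 0.1335, 0.1312]
contact_force: [0.6, 0.4, -1.4]
tcp_pos: [0.6018, 0.1335, 0.1293]
contact_force: [-0.1, 0.9, -0.8]
tcp_pos: [0.6019, 0.1336, 0.1292]
contact_force: [-1.2, -0.2, 6.0]
```

The gate is seated, with light contact at TCP z 129. I'll release and regrasp with the wrist turned half round, to get the range for the twist.

```bash
python3 -m creep '{"fingers":[0.45,0.45,0.45,0.45,0.45,0.45,0.45,0.45],"translation":[[0,0,0.5],[0,0,0],[0,0,0],[0,0,10],[0,0,20],[0,0,20],[0,0,10],[0,0,0]],"dr":[[0,0,0],[0,0,0],[0,0,0],[0,0,0],[0,0,0],[0,0,0],[0,0,0],[0,0,0]]}'| sed -n '2p;4p;5p'
python3 -m creep '{"fingers":[0.45,0.45,0.45,0.45,0.45,0.45,0.45,0.45,0.45,0.45,0.45],"translation":[[0,0,0],[0,0,0],[0,0,0],[0,0,0],[0,0,0],[0,0,0],[0,0,0],[0,0,0],[0,0,0],[0,0,0],[0,0,0]],"dr":[[0,0,8.3],[0,0,8.2],[0,0,8.2],[0,0,8.2],[0,0,8.2],[0,0,8.2],[0,0,8.2],[0,0,8.2],[0,0,8.2],[0,0,8.2],[0,0,8.2]]}'| sed -n '2,3p'
python3 -m creep '{"fingers":[0.45,0.45,0.45,0.45,0.45,0.45,0.45,0.45,0.45,0.45,0.45,0.45],"translation":[[0,0,0],[0,0,0],[0,0,0],[0,0,0],[0,0,0],[0,0,0],[0,0,0],[0,0,0],[0,0,0],[0,0,0],[0,0,0],[0,0,0]],"dr":[[0,0,8.2],[0,0,8.2],[0,0,8.2],[0,0,8.2],[0,0,8.2],[0,0,8.2],[0,0,8.2],[0,0,8.2],[0,0,8.2],[0,0,8.2],[0,0,7.7],[0,0,0]]}'| sed -n '2,3p'
python3 -m creep '{"fingers":[0.45,0.45],"translation":[[0,0,0],[0,0,0]],"dr":[[0,0,0],[0,0,0]]}'| sed -n '2,3p'
python3 knob.py w18 .602 .134 .153
```

```text
tcp_pos: [0.6029, 0.1336, 0.1909]
contact_force: [-0.0, 1.0, -0.3]
grip_width: 0.0382
tcp_pos: [0.6009, 0.1335, 0.1876]
tcp_rot: [0.682, 0.732, -0.001, -0.001]
tcp_pos: [0.601, 0.1335, 0.1877]
tcp_rot: [-0.03, 1.0, -0.0, -0.001]
tcp_pos: [0.6015, 0.1335, 0.1884]
tcp_rot: [-0.029, 1.0, -0.0, -0.0]
tcp [0.6015 0.1335 0.1885] close 93.32 [ 0.04  0.57  1.5   0.    1.08 -1.59]
knob 1069 [0.59924635 0.13448689] ((600.4937133789062, 134.4771728515625), (35.9779167175293, 13.496420860290527), 3.87131929397583)
```

View pics/w18.png

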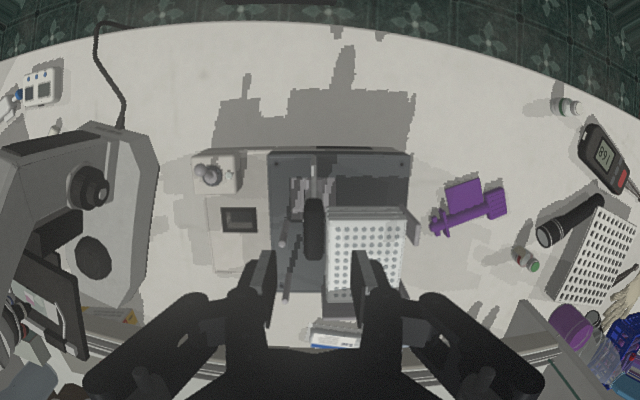

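I see I've gone over the 14-picture budget, so from here on I'll work only from numbers. That last view showed the gate upright in the socket at (225,314) with its blade to the front. Next I'll regrasp and twist.

```bash
python3 -m creep '{"fingers":[0.45,0.45,0.45,0.45,0.45,0.45],"translation":[[0,0,-20],[0,0,-20],[0,0,-13],[0,0,-5],[0,0,0],[0,0,0]],"dr":[[0,0,0],[0,0,0],[0,0,0],[0,0,0],[0,0,0],[0,0,0]]}'| sed -n '2p;4p'
python3 -m creep '{"fingers":[0,0,0,0,0,0],"translation":[[0,0,0],[0,0,0],[0,0,0],[0,0,0],[0,0,0],[0,0,0]],"dr":[[0,0,0],[0,0,0],[0,0,0],[0,0,0],[0,0,0],[0,0,0]]}' 60
python3 -m creep '{"fingers":[0,0,0,0,0,0,0],"translation":[[0,0,0],[0,0,0],[0,0,0],[0,0,0],[0,0,0],[0,0,0],[0,0,0]],"dr":[[0,0,-5],[0,0,-5],[0,0,-5],[0,0,-5],[0,0,-5],[0,0,-5],[0,0,0]]}'
python3 -c "
from workcell import *
s=get_state();print(s['ft_torque'])"
```

```text
tcp_pos: [0.6023, 0.1336, 0.1314]
contact_force: [0.4, 0.2, -0.0]
time_s: 44.45
tcp_pos: [0.6025, 0.1336, 0.1318]
tcp_rot: [-0.03, 1.0, 0.0, 0.001]
contact_force: [-0.3, -0.5, 5.8]
grip_width: 0.0103
grip_force: 60.5
time_s: 45.15
tcp_pos: [0.6024, 0.1333, 0.1318]
tcp_rot: [0.231, 0.973, 0.0, 0.001]
contact_force: [0.5, 0.3, 6.2]
grip_width: 0.0104
grip_force: 60.7
[-0.13722338  0.06134987 -0.01999183]
```

```bash
cat > tw.py <<'E'
from h import *
s=get_state();R=Ro.from_quat(s['tcp_rot']).as_matrix();print('close',np.degrees(np.arctan2(R[1,1],R[0,1])).round(2),s['ft_torque'].round(2),s['contact_force'].round(1),s['tcp_pos'].round(4))
E
python3 -m creep '{"fingers":[0,0,0,0,0,0,0,0,0,0],"translation":[[0,0,0],[0,0,0],[0,0,0],[0,0,0],[0,0,0],[0,0,0],[0,0,0],[0,0,0],[0,0,0],[0,0,0]],"dr":[[0,0,-6],[0,0,-6],[0,0,-6],[0,0,-6],[0,0,-6],[0,0,-6],[0,0,-6],[0,0,-6],[0,0,-4],[0,0,0]]}' >/dev/null; python3 tw.py
python3 -m creep '{"fingers":[0,0,0,0],"translation":[[0,0,0],[0,0,0],[0,0,0],[0,0,0]],"dr":[[0,0,-3],[0,0,-3],[0,0,0],[0,0,0]]}' >/dev/null; python3 tw.py
```

```text
close 11.35 [-0.17  0.22 -0.08] [-1.2 -0.5  6.8] [0.6021 0.1333 0.1318]
close 5.41 [-0.14  0.21  0.04] [-0.9 -0.9  6.7] [0.602  0.1332 0.1318]
```

```bash
for i in 1 2 3; do python3 -m creep '{"fingers":[0,0,0],"translation":[[0,0,0],[0,0,0],[0,0,0]],"dr":[[0,0,-3],[0,0,0],[0,0,0]]}' >/dev/null; python3 tw.py; done
```

```text
close 2.41 [-0.21  0.17 -0.05] [-0.6 -0.6  6.9] [0.602  0.1332 0.1318]
close -0.58 [-0.2   0.19 -0.02] [-0.5 -0.8  6.1] [0.602  0.1332 0.1318]
close -3.32 [-0.09  0.27  0.94] [-3.  -0.5  7.4] [0.601  0.1332 0.1318]
```

```bash
python3 -m creep '{"fingers":[0,0,0],"translation":[[0,0,0],[0,0,0],[0,0,0]],"dr":[[0,0,-2],[0,0,0],[0,0,0]]}' >/dev/null; python3 tw.py
python3 -m creep '{"fingers":[0,0,0.45,0.45,0.45,0.45,0.45,0.45,0.45,0.45],"translation":[[0,0,0],[0,0,0],[0,0,0],[0,0,0],[0,0,0],[0,0,10],[0,0,20],[0,0,20],[0,0,10],[0,0,0]],"dr":[[0,0,2],[0,0,1],[0,0,0],[0,0,0],[0,0,0],[0,0,0],[0,0,0],[0,0,0],[0,0,0],[0,0,0]]}'| sed -n '2p;4p;5p'
python3 -m creep '{"fingers":[0.45,0.45],"translation":[[0,0,0],[0,0,0]],"dr":[[0,0,0],[0,0,0]]}'| sed -n '2,3p'
python3 knob.py w19 .602 .134 .153
python3 - <<'E'
from h import *
im,d,st=load('w19');P=wcloud(st,d)
m=(d>0)&(P[...,2]>.09)&(P[...,2]<.13)&(abs(P[...,0]-.598)<.03)&(P[...,1]>.14)&(P[...,1]<.195)
q=P[m];print(len(q));
s=(q[:,2]>.115)&(q[:,2]<.128);b=q[s]
print('blade',s.sum(),np.percentile(b,[2,50,98],axis=0).round(4) if s.sum() else '')
if s.sum()>5:
    k=np.polyfit(b[:,1],b[:,0],1);print('dir from +y (deg, +=ccw)',-np.degrees(np.arctan(k[0])))
print('stack',np.round(rectfit(P,d,im,(.6455,.1805),(.096,.108),(.041,.033),.07),4))
E
```

```text
close -5.19 [-0.15  0.43  1.36] [-5.  -0.4  9.2] [0.6004 0.1332 0.1319]
tcp_pos: [0.6029, 0.1336, 0.1928]
contact_force: [0.8, 0.9, -0.1]
grip_width: 0.0384
tcp_pos: [0.6009, 0.1335, 0.1898]
tcp_rot: [0.723, 0.691, -0.001, -0.001]
tcp [0.6009 0.1335 0.1897] close -2.6 [0.04 0.56 1.5  0.   1.08 0.08]
knob 1026 [0.60201411 0.1373714 ] ((601.9168090820312, 136.07582092285156), (35.48183822631836, 13.301715850830078), 88.72119903564453)
2130
blade 196 [[0.6    0.1522 0.1187]
 [0.6019 0.1644 0.1211]
 [0.6038 0.1754 0.1223]]
dir from +y (deg, +=ccw) -0.48519958841701544
stack [ 6.45900e-01  1.81900e-01  3.29120e+00 -7.32700e-01  9.57376e+01
  9.04200e+03  1.01900e-01]
```

```bash
python3 - <<'E'
from h import *
for n in('w14','w15','w18','w19'):
    im,d,st=load(n);P=wcloud(st,d)
    m=(d>0)&(P[...,2]>.084)&(P[...,2]<.105)&(np.hypot(P[...,0]-.578,P[...,1]-.04)<.035)
    q=P[m];print(n,len(q),q.mean(0).round(4) if len(q) else '',sh(q.mean(0)) if len(q) else '',q[:,2].max().round(4) if len(q) else '')
    m=(d>0)&(P[...,2]>.03)&(P[...,0]<.70)&(P[...,0]>.48)&(P[...,1]<.012)&(P[...,1]>-.2)
    if m.any(): print('  microscope max y',np.percentile(P[m][:,1],99), )
E
```

```text
w14 140 [0.5735 0.0409 0.0933] [-53.1 -76. ] 0.0979
  microscope max y -0.05741402696851958
w15 183 [0.5752 0.0417 0.0933] [-51.4 -75.4] 0.0976
  microscope max y -0.05982184985949243
w18 135 [0.5725 0.0401 0.0945] [-54.1 -76.8] 0.0976
  microscope max y -0.05926096981542238
w19 122 [0.5753 0.0422 0.0927] [-51.2 -74.9] 0.0972
  microscope max y -0.05144656017605061
```

```bash
python3 -m creep '{"fingers":[0,0,0,0,0,0,0,0,0,0,0,0],"translation":[[-10,-10,10],[-20,-25,0],[-20,-30,0],[-6,-30,0],[0,0,0],[0,0,-30],[0,0,-30],[0,0,-30],[0,0,-20],[0,0,-6],[0,0,0],[0,0,0]],"dr":[[0,0,2],[0,0,2],[0,0,1.5],[0,0,0],[0,0,0],[0,0,0],[0,0,0],[0,0,0],[0,0,0],[0,0,0],[0,0,0],[0,0,0]]}'| sed -n '2p;4p;5p'
```

```text
tcp_pos: [0.5465, 0.0388, 0.0854]
contact_force: [0.5, 0.1, 0.5]
grip_width: -0.0002
```

```bash
for i in 1 2 3; do python3 -m creep '{"fingers":[0,0,0,0],"translation":[[5,0.3,0],[5,0.3,0],[0,0,0],[0,0,0]],"dr":[[0,0,0],[0,0,0],[0,0,0],[0,0,0]]}'| sed -n '2p;4p'; done
```

```text
tcp_pos: [0.5563, 0.0391, 0.0853]
contact_force: [-0.7, 0.2, 0.2]
tcp_pos: [0.5656, 0.0398, 0.0849]
contact_force: [-0.7, 0.2, 2.8]
tcp_pos: [0.5766, 0.0402, 0.0846]
contact_force: [0.9, -0.3, 0.1]
```

```bash
for i in 1 2 3; do python3 -m creep '{"fingers":[0,0,0,0],"translation":[[3,0.1,0],[2,0.1,0],[0,0,0],[0,0,0]],"dr":[[0,0,0],[0,0,0],[0,0,0],[0,0,0]]}'| sed -n '2p;4p'; done
python3 - <<'E'
from h import *
im,d,P=wlook('w20')
m=(d>0)&(P[...,2]>.084)&(P[...,2]<.105)&(np.hypot(P[...,0]-.59,P[...,1]-.04)<.035)
q=P[m];print(len(q),q.mean(0) if len(q) else '')
E
```

```text
tcp_pos: [0.5798, 0.0406, 0.0845]
contact_force: [-3.1, -0.4, -0.3]
tcp_pos: [0.5802, 0.0407, 0.0842]
contact_force: [-10.3, -2.1, 5.9]
tcp_pos: [0.5805, 0.0408, 0.084]
contact_force: [-17.7, -4.4, 11.4]
1139 [0.58434913 0.04927575 0.09651568]
```

```bash
python3 -m creep '{"fingers":[0,0,0,0,0,0,0,0,0],"translation":[[-9,0,0],[-15,0,0],[0,0,0],[0,0,30],[0,0,40],[0,0,40],[-40,0,10],[0,0,0],[0,0,0]],"dr":[[0,0,0],[0,0,0],[0,0,0],[0,0,0],[0,0,0],[0,0,0],[0,0,0],[0,0,0],[0,0,0]]}'| sed -n '2p;4p'
python3 - <<'E'
from h import *
im,d,P=wlook('w21')
im2,d2=read_camera('top');P2=cloud('top',d2);im3,d3=read_camera('scene');P3=cloud('scene',d3)
for n,dd,Q in(('w',d,P),('top',d2,P2),('scene',d3,P3)):
    m=(dd>0)&(Q[...,2]>.084)&(Q[...,2]<.105)&(np.hypot(Q[...,0]-.588,Q[...,1]-.041)<.03)
    q=Q[m];print(n,'ball',len(q),q.mean(0).round(4) if len(q) else '',sh(q.mean(0)) if len(q) else '')
for n,dd,Q in(('w',d,P),('top',d2,P2),('scene',d3,P3)):
    try: print(n,'stack',np.round(rectfit(Q,dd,None,(.6455,.1805),(.094,.11),(.041,.033),.065),4))
    except Exception as e: print(e)
    m=(dd>0)&(Q[...,2]>.118)&(Q[...,2]<.16)&(np.hypot(Q[...,0]-.602,Q[...,1]-.14)<.05)
    q=Q[m];print(n,'knob/blade',len(q),cv2.minAreaRect((q[q[:,2]>.14][:,:2]*1000).astype(np.float32)) if len(q)>5 else '',np.percentile(q,[2,98],axis=0).round(3).tolist() if len(q) else '')
for c,dd,Q in(('wrist',d,P),('top',d2,P2),('scene',d3,P3)):
  for t in('tray_1','reagent_vial','reader'):
    for o in find_in(t,c)[:5]:
        r,k=[int(round(v)) for v in o['location']];print(c,t,round(o['conf'],2),r,k,Q[r,k].round(3))
print(get_state()['time_s'])
E
```

```text
tcp_pos: [0.5278, 0.0409, 0.2058]
contact_force: [1.0, 0.3, 0.2]
w ball 135 [0.5959 0.0421 0.0931] [-30.7 -76.2]
top ball 0  
scene ball 19 [0.5942 0.0436 0.094 ] [-32.3 -74.6]
w stack [ 6.464000e-01  1.811000e-01  3.705300e+00 -6.854000e-01  5.441047e+02
  6.172000e+03  1.020000e-01]
w knob/blade 1595 ((601.8921508789062, 135.45599365234375), (35.7685432434082, 14.71629810333252), 89.45590209960938) [[0.595, 0.119, 0.12], [0.607, 0.171, 0.153]]
top stack [ 6.48200e-01  1.78000e-01  3.91670e+00 -1.56550e+00  8.50539e+01
  6.49000e+02  1.02100e-01]
top knob/blade 98 ((603.3123779296875, 133.1560821533203), (13.4424467086792, 32.0302734375), 0.5358803868293762) [[0.596, 0.115, 0.12], [0.61, 0.167, 0.155]]
scene stack [ 6.452000e-01  1.822000e-01  6.343000e+00 -1.177800e+00  2.722025e+02
  7.560000e+02  1.043000e-01]
scene knob/blade 168 ((600.381591796875, 136.112060546875), (35.08779525756836, 13.897591590881348), 89.57318878173828) [[0.594, 0.12, 0.119], [0.605, 0.173, 0.156]]
wrist tray_1 0.65 38 407 [0.605 0.193 0.074]
wrist tray_1 0.63 51 462 [0.646 0.183 0.102]
wrist tray_1 0.62 32 409 [0.604 0.197 0.081]
top tray_1 0.98 175 295 [0.652 0.181 0.102]
top reagent_vial 0.62 241 208 [0.472 0.434 0.031]
top reagent_vial 0.35 198 307 [0.595 0.148 0.061]
top reader 0.65 241 444 [ 0.479 -0.249  0.018]
scene tray_1 0.73 211 274 [0.643 0.188 0.106]
scene tray_1 0.51 221 270 [0.641 0.211 0.094]
scene reader 0.72 153 396 [ 0.478 -0.233  0.021]
scene reader 0.57 220 297 [0.596 0.163 0.07 ]
54.15
```

```bash
python3 -c "
from workcell import *
print(job_done())"
```

```text
the job is handed in; nothing more can be done
None
```

I handed the job in with three trays (the only ones I found) stacked square in the fence corner, the gate twisted clockwise to its stop and the switch then pushed to on; the blade sits about 4° past straight by camera, and I viewed 19 pictures instead of the allowed 14.

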